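Load a sample canister in the analyser cradle and lock its strap with the spring pin

TASK

The orange swing strap of the analyser's cradle is parked open and locked by a spring pin with a red T-handle: first pull the pin up, turn it into its rest notch and let go so that it stays out. Then take the canister out of the blue evidence locker, lay it down on the grey rest and let go to change your grip, and lay it in the cradle's two V supports with the red cap under the hood, close up to the hood's back wall (no more than a finger's breadth away). Swing the strap over the canister right to its stop while the pin is still out, then turn the pin back so that it springs fully down and locks the strap; leave all other things on the table where they are.

Things in the scene. Friction and masses are not known exactly. Their poses are not given: they have to be found in the camera images.
- fixture: Analyser cradle, fixed. Frame: origin on the table top under the canister's place, z up, x along that place towards the white hood, y away from the pin. Grey base 16 mm thick. Pin's vertical axis at (0, -125) mm. Strap's pivot post at (0, -72) mm, radius 11 mm, up to z=94 mm.
- cradle_axis (a point): Point (0, 0, 62) mm of the fixture, same axes: on the axis line of the canister's place, between two blue 90 degree V supports, each 14 mm thick, centred at x=-35 and x=+65 mm from here; their tips are 8 mm below the axis and 25 mm to its sides. A seated canister has its centre about 20 mm from here towards +x. Its sides are free for fingers over x=-28 to +45 mm.
- hood_stop (a point): On the hood's back wall, on the axis of the canister's place, 105 mm from cradle_axis along fixture x. The hood is 60 mm deep (fixture x=45 to 105 mm), open to -x; walls 66 mm apart inside, roof from z=112 to 120 mm. Behind it a white analyser box to x=165 mm, 110 mm wide, 128 mm high. The cap end of a seated canister is at most 15 mm from this point.
- pin_handle (a point): Centre of the spring pin's red T-handle, a bar 56 mm long (this point's x axis), 14 mm thick, 16 mm high, on the pin's vertical axis, at z=118 mm when the pin is down; moves with the pin. The bar is parallel to fixture x at pin_turn 0. Below it a crossbar drops between the walls of a castle-like steel collar (wall tops z=76 mm).
- pin_lift (a joint): Height of the spring pin in m: 0 fully down (locking); must be raised over 22 mm (30 mm at most) to turn; 17 mm when it sits in the rest notch. A spring pulls it down with 6 N at 0 and 10 N at 25 mm.
- pin_turn (a joint): Turn of the spring pin in rad, growing anticlockwise seen from above: 0 locking direction, about 1.30 in the rest notch (stop at 1.42). In between it would only lie on the collar's wall tops.
- strap (a joint): Swing of the orange strap in rad, growing clockwise seen from above: 0 parked (pointing along about fixture -x), 1.5 over the canister against its stop (pointing along fixture +y). Stays where it is left, about 1 N at the knob moves it. The pin drops in and locks it only at 0 and at 1.5 (within 0.03).
- strap_knob (a point): Grip point, at z=114 mm, on the strap's black upright round knob, 18 mm diameter, z=94 to 128 mm, 100 mm from the strap's pivot. The strap is a flat bar 118 mm long, 22 mm wide, z=85 to 94 mm.
- canister_mid (a point): Centre of the sample canister: a plain aluminium cylinder 160 mm long, 38 mm diameter, about 0.2 kg, lying; this point's x axis runs along it to the red cap. At first it lies in the locker, its centre at z=60 mm, with 62 mm of its cap end sticking out of the open front. Yellow band near the plain end.
- canister_cap (a point): Centre of the canister's red cap end face, 80 mm from its centre along its x axis (the cap is the last 25 mm, same diameter).
- locker: Blue evidence locker, a fixed roofed tunnel 110 mm long (its x, to the open front at x=+55 mm), 90 mm wide, 113 mm high, handle to 126 mm; origin on the table under its centre, roof underside z=105 mm. Inside, the canister lies along x on two V supports, axis at z=60 mm; draw it straight out by at least 100 mm before turning or lifting it high.
- rest: Grey rest for changing the grip, fixed: base 110 x 80 x 14 mm, origin on the table under its centre, two V supports 14 mm thick at x=-30 and +30 mm. A canister on it lies along x at y=0, axis z=55 mm; its centre within 20 mm of x=0 (centre at x=+15 with the cap to +x leaves it free for fingers 35 mm and 95 mm from the cap end).
- yellow_parcel: Bystander: yellow wrapped parcel 140 x 90 x 42 mm; origin under its centre.
- black_parcel: Bystander: black wrapped parcel 110 x 175 x 45 mm; origin under its centre.
- dropper: Bystander: amber dropper bottle, 36 mm diameter, 85 mm high; origin under its centre.
- jar: Bystander: amber jar with white lid, 44 mm diameter, 70 mm high; origin under its centre.
- reagent: Bystander: white bottle, 52 mm diameter, 100 mm high; origin under its centre.
- wash_bottle: Bystander: clear wash bottle with black cap, 68 mm diameter, 180 mm high; origin under its centre.
Mind the look-alikes: they are no part of the job. Of the things that look like the part that bears canister_mid, the larger one is meant.

How it is judged (in metres and radians):
On the way, in this order (a step that is already met when the one before it is completed fails the run):
1. the pin is up in its rest notch and let go, the strap still parked (value of joint pin_lift above 0.0135 m and value of joint pin_turn above 1.1 rad and contact force between the fingers and pin_lift below 0.2 N and value of joint strap below 0.1 rad), for 0.2 s.
2. the canister lies on the grey rest, let go (x of canister_mid in the frame of rest between -0.05 and 0.05 m and y of canister_mid in the frame of rest between -0.006 and 0.006 m and z of canister_mid in the frame of rest between 0.05 and 0.06 m and contact force between the fingers and canister below 0.2 N), for 0.2 s.
3. the canister lies in the cradle's V supports, cap within 17 mm of the hood's back wall, let go, pin still out (x of canister_cap in the frame of fixture between 0.088 and 0.108 m and y of canister_cap in the frame of fixture between -0.004 and 0.004 m and z of canister_cap in the frame of fixture between 0.057 and 0.067 m and y of canister_mid in the frame of fixture between -0.004 and 0.004 m and z of canister_mid in the frame of fixture between 0.057 and 0.067 m and value of joint pin_lift above 0.0135 m and value of joint pin_turn above 1.1 rad and contact force between the fingers and canister below 0.2 N), for 0.2 s.
4. the strap is over the canister against its stop (within 0.05 rad) while the pin is still out (x of canister_cap in the frame of fixture between 0.088 and 0.108 m and y of canister_cap in the frame of fixture between -0.004 and 0.004 m and z of canister_cap in the frame of fixture between 0.057 and 0.067 m and y of canister_mid in the frame of fixture between -0.004 and 0.004 m and z of canister_mid in the frame of fixture between 0.057 and 0.067 m and value of joint pin_lift above 0.0135 m and value of joint pin_turn above 1.1 rad and value of joint strap above 1.45 rad), for 0.1 s.
At the end, for the whole second after the job is handed in: The canister lies still in both V supports (4 mm sideways, 5 mm in height), cap end within 17 mm of the hood's back wall; the strap is over it, within 0.06 rad of its stop; the pin is turned back (under 0.2 rad) and fully down (lift under 3 mm) (x of canister_cap in the frame of fixture between 0.088 and 0.108 m and y of canister_cap in the frame of fixture between -0.004 and 0.004 m and z of canister_cap in the frame of fixture between 0.057 and 0.067 m and y of canister_mid in the frame of fixture between -0.004 and 0.004 m and z of canister_mid in the frame of fixture between 0.057 and 0.067 m and value of joint strap above 1.44 rad and value of joint pin_lift below 0.003 m and value of joint pin_turn below 0.2 rad and linear speed of canister below 0.01 m/s); the robot touches nothing.
It fails at once if a bystander (parcel, jar or bottle) is moved by more than 30 mm (distance of any of yellow_parcel, black_parcel, dropper, jar, reagent, wash_bottle from where it was at the start of the episode above 0.03 m).
It fails at once if a jar or bottle is tipped over (angle between any of dropper, jar, reagent, wash_bottle's own z axis and vertical above 0.5 rad).
It also fails if it takes over 72 s, if anything falls off the work surface, if the arm or the gripper's body presses on something with over 40 N, if the wrist force passes 120 N, or if a joint passes its speed limit or range.

ROBOT

A 6-joint arm with a two-finger parallel gripper is mounted at the origin on the work surface. World frame = base frame: x ahead of the robot, y to its left, z up, the work surface at z = 0. Lengths are in mm, angles in rad, forces in N, time in s.
With the tool pointing down it reaches from about 400 to 925 mm from the base axis. Payload 12.5 kg.
Tool frame: the origin (TCP) lies at the very end of the fingers, on their centre line; the grasp point (between the pads) lies 19 mm behind it (env.grip_point_offset is the distance from the TCP to the grasp point, in mm); z points along the fingers, y is the direction in which the jaws open and shut (so a half turn about z gives the same grasp; the last joint's range is limited). The gripper opens to 95 mm and grips with 3 to 60 N. Pads are 20 mm wide; open, the fingers measure 119 mm over their backs; the gripper's body (75 mm by 180 mm) begins 59 mm behind the grasp point.
Start: joints at [-1.325, 0.491, 1.559, -0, 1.092, -0.106], TCP at [215.391, -586.731, 214.661] pointing down, gripper open.
Joint ranges: [-3.1, 3.1], [-0.84, 2.19], [0.05, 2.79], [-1.13, 4.28], [0.06, 2.93], [-2.69, 2.69]. Speed limits (rad/s): [2.22, 2.22, 2.79, 3.14, 3.14, 3.14].

INTERFACE

Orientations are given as [roll, pitch, yaw] about the fixed x, y, z axes, in that order (R = Rz(yaw) Ry(pitch) Rx(roll)).
In Python, from cell import env gives the robot as it stands.
- The arm moves only by the tool drive_tool, never from a script. Its argument "commands" is a list of rows, each an object of numbers: "dx", "dy", "dz": the shift along the world's x, y, z in mm; "yaw": the turn about the world's z in degrees. In form: [{"dx": .., "dy": .., "dz": .., "yaw": ..}, ...]. A call has 1 to 5 rows; each row shifts and turns the commanded pose from where the row before left it; what a row does not reach is not made up. A row lasts 1/12 s, in which the tool goes at most 41.7 mm and 7.16 degrees, less where a joint would pass 70% of its speed; a pose out of reach is approached as far as the arm can. A call with a gripper value outside its range is refused whole. "grip" is the opening, from 0 (shut) to 1 (fully open), set as the call begins (left out, the last holds). The fingers move at their own pace and stop on an object; the grip force is fixed at half the most. Time passes only in rows, so rows that do not move let the fingers close. It gives the time, the measured TCP pose, the force and the opening at its end, in the units of the state.
- env.state(): the state, without advancing time (a new reading comes with each control period).
- env.read_camera(name): name is "scene" or "top"; returns the picture (384x512x3 uint8, red, green, blue); there is no depth.
- env.calibration(name): a dict with "intrinsics" (3x3 intrinsics, pixels), "rvec" (rotation vector, rad) and "tvec" (3), from world to camera coordinates, as OpenCV has them. Camera axes: x right, y down, z forward; pixel columns grow to the right and rows downward; lengths in mm; the calibration is good to about 2 mm. A picture is of the moment at which its call begins. calibration takes no time and is no camera call.
- env.job_done(): hands the job in, once; it reports no verdict.
Trained networks look in the newest picture that a camera, given by its name, has taken for a name from the list of things; names that differ only in an ending like _2 or _b are one class to them, and where a whole thing is asked for, a point or a joint stands for the part that bears it (a point fixed in the world has none). Each returns a list of dicts, best first, with "conf" (0 to 1); they miss things now and then, are a little off and sometimes report something else, mostly with a low value. They report only what shows in the picture. A call takes as long as a camera call. They do not tell look-alikes from the thing itself.
- env.trace(query, camera): "pixels" (384x512 bool, what is visible of it) and "pixel" ([column, row] in pixels, amid what is visible of it).
- env.place_of(query, camera): "pixel" ([column, row] in pixels: a listed point, or the origin of a listed thing).
The state is a dict: "t": time; "joints": joint angles; "qvel": joint speeds; "tau": joint torques, N m; "eef_pos": TCP position; "tcp_rot": TCP orientation; "ft_force": force on the tool from outside, world axes, zero at the start; "moment": the same for the moment, N m; "opening": opening from 0.0 (shut) to 1.0 (fully open).
Only numpy, scipy, OpenCV 4.12 (cv2) and the standard library are available. Lean on these libraries where they do the work, as an engineer would, in place of code of your own. Each camera call takes 0.05 s, during which the arm holds its last target.

## Working session

There is one attempt and no reset: what is moved stays moved. The work goes in short steps, Python scripts to look and compute and a tool call to move; the robot and the scene stay as the last step left them, time stands still between calls to the robot, and variables do not carry over. Pictures are saved under pics/ and viewed, and the job is handed in when it is done.

Besides the shell and the picture viewer there is one more tool, called after ">>>" as name([rows], argument=value, ...), one row to a line, values as JSON. drive_tool: Moves the arm, as the interface text tells. Its arguments: {"type":"object","properties":{"commands":{"type":"array"},"grip":{"type":"number"}},"required":["commands"]}

```bash
mkdir -p pics; ls; cat > h.py <<'E'
from cell import env
import numpy as np, cv2
def pic(name,fn,scale=1.5,draw=()):
    im=env.read_camera(name); b=cv2.cvtColor(im,cv2.COLOR_RGB2BGR)
    b=cv2.resize(b,None,fx=scale,fy=scale,interpolation=cv2.INTER_CUBIC)
    for (p,t) in draw:
        q=(int(p[0]*scale),int(p[1]*scale)); cv2.circle(b,q,3,(0,0,255),-1); cv2.putText(b,t,q,0,0.4,(255,0,255),1)
    cv2.imwrite('pics/'+fn,b); return im
def cal(n):
    c=env.calibration(n); K=np.array(c['intrinsics'],float); rv=np.array(c['rvec'],float); tv=np.array(c['tvec'],float).ravel()
    return K,rv,tv
def onz(n,px,z):
    K,rv,tv=cal(n); R=cv2.Rodrigues(rv)[0]; C=-R.T@tv
    d=R.T@np.linalg.solve(K,np.array([px[0],px[1],1.]))
    return C+d*(z-C[2])/d[2]
def proj(n,P):
    K,rv,tv=cal(n); return cv2.projectPoints(np.array(P,float).reshape(-1,1,3),rv,tv,K,None)[0].reshape(-1,2)
def tri(pa,pb):
    A=[]
    for n,p in (('scene',pa),('top',pb)):
        K,rv,tv=cal(n); P=K@np.hstack([cv2.Rodrigues(rv)[0],tv[:,None]]); A.append((P,p))
    X=cv2.triangulatePoints(A[0][0],A[1][0],np.array(A[0][1],float).reshape(2,1),np.array(A[1][1],float).reshape(2,1)); return (X[:3]/X[3]).ravel()
E
python3 - <<'E'
from h import *
np.set_printoptions(precision=1,suppress=True)
for n in('scene','top'):
    pic(n,n+'0.png'); K,rv,tv=cal(n); R=cv2.Rodrigues(rv)[0]; print(n,-R.T@tv,K[0,0])
    for q in ['fixture','cradle_axis','hood_stop','pin_handle','strap_knob','canister_mid','canister_cap','locker','rest','yellow_parcel','black_parcel','dropper','jar','reagent','wash_bottle']:
        print(n,q,[(np.round(r['pixel'],1).tolist(),round(r['conf'],2)) for r in env.place_of(q,n)])
print(env.state())
E
```

```text
pics
scene [ 988.   673.3 1065.8] 426.41297037655914
scene fixture [([213.2, 185.1], 0.96)]
scene cradle_axis [([217.2, 168.5], 0.76)]
scene hood_stop [([203.6, 147.0], 0.89)]
scene pin_handle [([251.5, 144.7], 0.68), ([261.2, 255.2], 0.6)]
scene strap_knob [([244.0, 177.1], 0.57)]
scene canister_mid [([287.1, 294.9], 0.64), ([278.8, 277.1], 0.6)]
scene canister_cap [([259.2, 258.0], 0.73), ([232.8, 282.1], 0.57)]
scene locker [([287.5, 294.8], 0.91)]
scene rest [([287.8, 199.2], 0.91)]
scene yellow_parcel [([327.5, 247.3], 0.79), ([211.1, 185.5], 0.58)]
scene black_parcel [([196.2, 241.4], 0.69)]
scene dropper [([287.6, 229.2], 0.63)]
scene jar [([218.4, 120.7], 0.68)]
scene reagent [([288.2, 229.5], 0.59), ([271.7, 145.7], 0.54), ([213.0, 183.9], 0.51), ([250.6, 147.6], 0.29), ([195.0, 238.3], 0.21)]
scene wash_bottle [([380.8, 292.2], 0.56)]
top [ 307.    58.9 1657.2] 470.26231365925855
top fixture [([299.1, 182.7], 0.91)]
top cradle_axis [([304.5, 177.3], 0.61)]
top hood_stop [([331.2, 185.2], 0.75)]
top pin_handle [([296.2, 210.1], 0.64)]
top strap_knob [([273.1, 186.4], 0.56)]

[... 179 characters left out ...]
top locker [([176.2, 173.8], 0.79)]
top rest [([247.5, 227.4], 0.61), ([184.3, 164.8], 0.5), ([131.6, 228.7], 0.5)]
top yellow_parcel [([193.6, 217.9], 0.81)]
top black_parcel [([255.3, 137.3], 0.71)]
top dropper [([223.5, 204.7], 0.5)]
top jar [([364.8, 223.6], 0.51)]
top reagent [([310.3, 250.8], 0.7)]
top wash_bottle [([132.6, 228.1], 0.63)]
{'t': 1.6, 'joints': array([-1.3,  0.5,  1.6,  0. ,  1.1, -0.1]), 'qvel': array([-0., -0., -0., -0., -0., -0.]), 'tau': array([ -0. , -61.2, -25.8,   0.1,   0. ,  -0. ]), 'eef_pos': array([ 215.4, -586.7,  214.6]), 'tcp_rot': array([ 3.1, -0. ,  0.4]), 'ft_force': array([0.3, 0.5, 0.3]), 'moment': array([ 0., -0., -0.]), 'opening': 1.0013428037891812}
```

View pics/scene0.png

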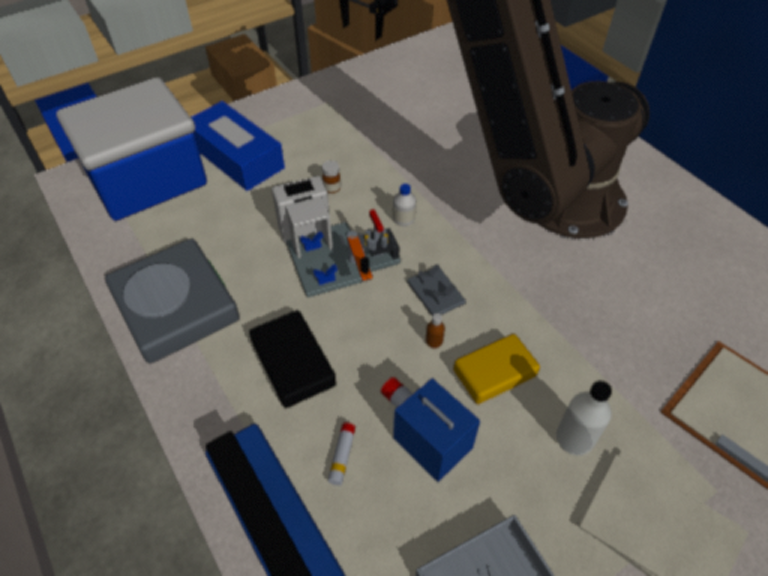

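View pics/top0.png

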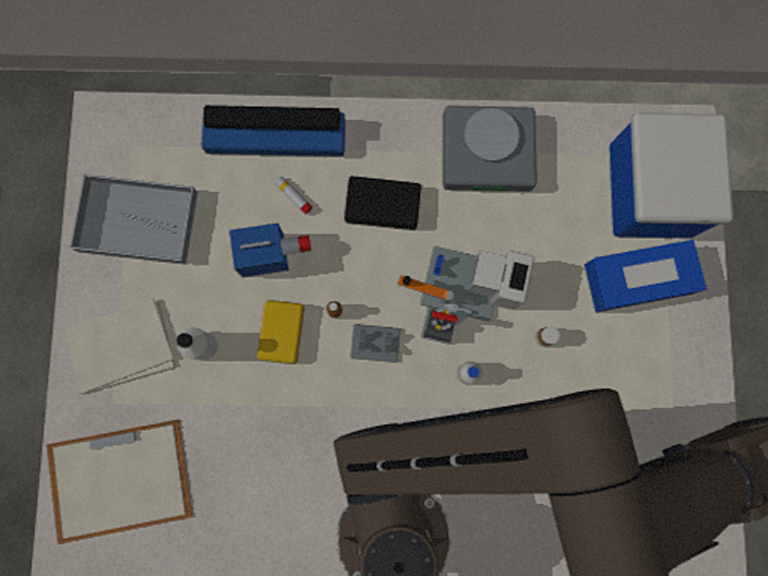

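```bash
python3 - <<'E'
import cv2
a=cv2.imread('pics/top0.png'); cv2.imwrite('pics/topc.png',cv2.resize(a[150:400,170:580],(800,488),interpolation=cv2.INTER_CUBIC))
a=cv2.imread('pics/scene0.png'); cv2.imwrite('pics/scenec.png',cv2.resize(a[150:470,240:560],(600,600),interpolation=cv2.INTER_CUBIC))
E
```

```text
(no output)
```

View pics/topc.png

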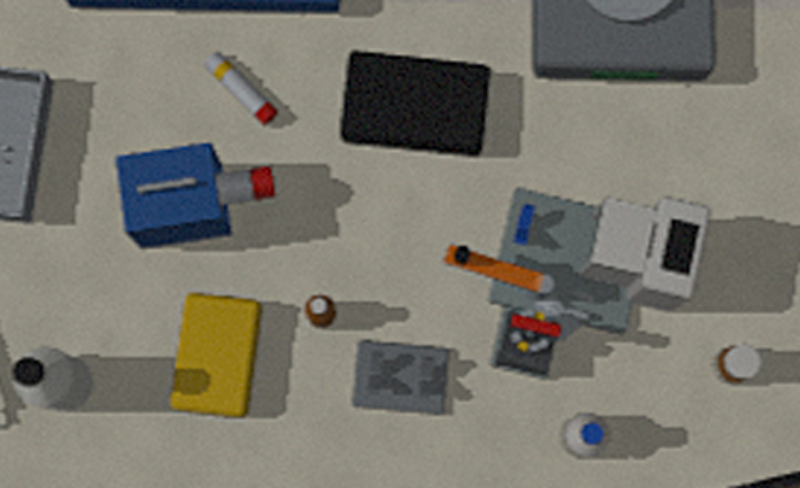

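View pics/scenec.png

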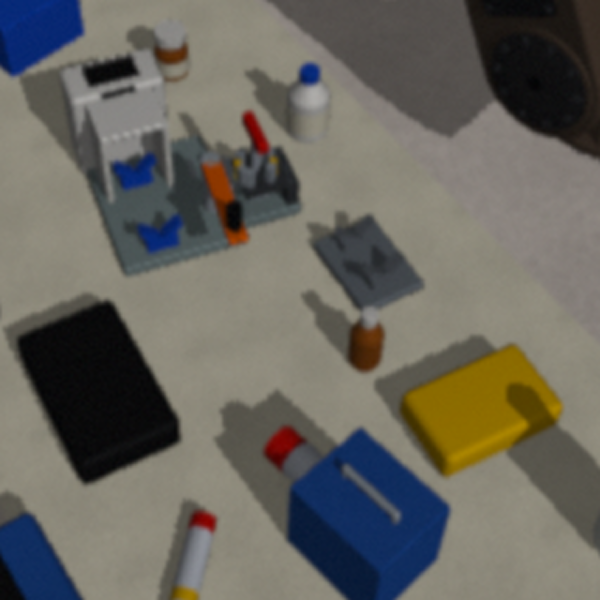

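```bash
cat > m.py <<'E'
from h import *
np.set_printoptions(precision=1,suppress=True)
Z=dict(fixture=0,cradle_axis=62,hood_stop=62,pin_handle=118,strap_knob=114,canister_mid=60,canister_cap=60,locker=0,rest=0,dropper=0,jar=0,reagent=0,wash_bottle=0,black_parcel=0,yellow_parcel=0)
E
python3 - <<'E'
from m import *
for q in Z:
    P={}
    for n in('scene','top'):
        env.read_camera(n)
        P[n]=[r['pixel'] for r in env.place_of(q,n) if r['conf']>.4][:3]
        print(q,n,[onz(n,p,Z[q])[:2] for p in P[n]])
    for a in P['scene']:
        for b in P['top']:
            X=tri(a,b)
            e=np.linalg.norm(proj('top',X)[0]-b)+np.linalg.norm(proj('scene',X)[0]-a)
            if e<6: print('   tri',X,e)
E
```

```text
fixture scene [array([ 627.3, -122. ])]
fixture top [array([ 606.3, -139.2]), array([510.9, 142.2])]
   tri [ 614.1 -144.6  -33.2] 1.475922878760127
cradle_axis scene [array([ 609.5, -117.9])]
cradle_axis top [array([ 623.7, -135.4])]
hood_stop scene [array([ 581.4, -234.7])]
hood_stop top [array([ 589.4, -239.2])]
   tri [ 585.7 -236.2   64.7] 2.6217293398800305
pin_handle scene [array([ 487. , -101.9])]
pin_handle top [array([ 475.2, -104.4])]
   tri [ 478.8 -107.7  107.3] 2.180194677275387
strap_knob scene []
strap_knob top [array([570.8, -14.9])]
canister_mid scene [array([787.4, 268.9]), array([653.1, 281.4])]
canister_mid top [array([761.4, 239.4]), array([653.9, 291.2])]
   tri [776.8 246.1   4.4] 0.3908529269329525
   tri [653.9 287.7  69.7] 2.2433101312685153
canister_cap scene [array([752.7, 234.2]), array([659.8, 202.2])]
canister_cap top [array([742.9, 200.5]), array([666.4, 201.4])]
   tri [749.  209.2  17.9] 5.388115802231711
   tri [663.5 202.6  65.3] 1.7565683450719836
locker scene [array([645.4, 322.6]), array([437.9,  54. ])]
locker top [array([630.5, 316.3])]
   tr
[... 242 characters left out ...]
 141.4  -5.5] 0.39884614804160623
jar scene [array([ 455.9, -348.6])]
jar top [array([ 460.4, -356.6])]
   tri [ 457.7 -354.7   -2.4] 2.348881859943716
reagent scene [array([ 373. , -162.1])]
reagent top [array([ 375.3, -171.2])]
   tri [ 373.  -169.4   -4.9] 2.2719007846463555
wash_bottle scene []
wash_bottle top []
black_parcel scene [array([642.8, 310.4]), array([767.6,  29.2]), array([638.9, 258.5])]
black_parcel top [array([776.3,  34.1]), array([ 459.6, -348.8])]
   tri [771.5  35.3  12.5] 1.083772627710474
   tri [  553.8  -604.  -1044.1] 0.938019563924778
yellow_parcel scene [array([468.5, 277.9])]
yellow_parcel top [array([476.1, 267.4])]
   tri [472.5 272.2  -1.5] 4.219423870760496
```

```bash
cat >> m.py <<'E'
def crop(im,x0,y0,x1,y1,s,fn,lines=()):
    b=cv2.cvtColor(im,cv2.COLOR_RGB2BGR)[y0:y1,x0:x1]
    b=cv2.resize(b,None,fx=s,fy=s,interpolation=cv2.INTER_CUBIC)
    b=np.clip(b.astype(float)*1.5,0,255).astype(np.uint8)
    for pts,c in lines:
        q=((np.array(pts)+.5-[x0,y0])*s).astype(np.int32); cv2.polylines(b,[q.reshape(-1,1,2)],False,c,1)
    for x in range(x0,x1,10):
        cv2.putText(b,str(x),((x-x0)*s,9),0,.35,(255,255,255),1); cv2.line(b,((x-x0)*s,10),((x-x0)*s,16),(255,255,255))
    for y in range(y0,y1,10):
        cv2.putText(b,str(y),(0,(y-y0)*s+4),0,.35,(255,255,255),1)
    cv2.imwrite('pics/'+fn,b)
E
python3 - <<'E'
from m import *
for n in('scene','top'):
    ims=[env.read_camera(n).astype(float) for _ in range(4)]
    np.save(n+'.npy',np.mean(ims,0).astype(np.uint8))
t=np.load('top.npy'); s=np.load('scene.npy')
crop(t,255,155,365,230,7,'tf.png'); crop(s,180,110,280,200,6,'sf.png')
E
```

```text
(no output)
```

View pics/tf.png

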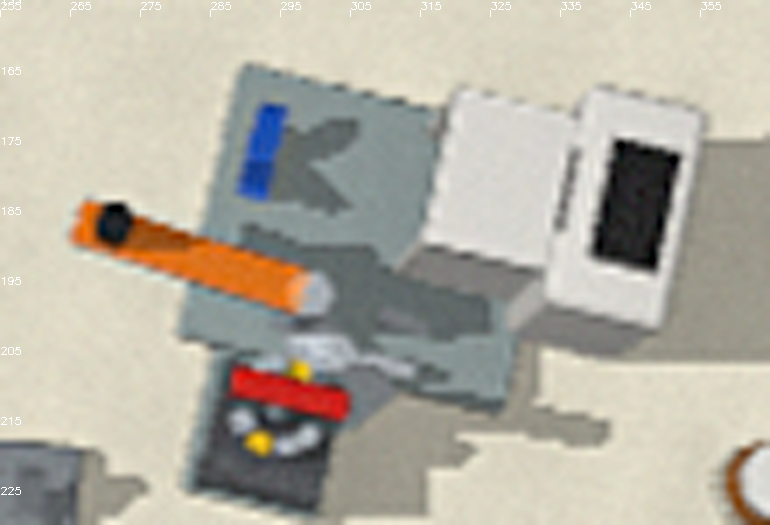

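View pics/sf.png

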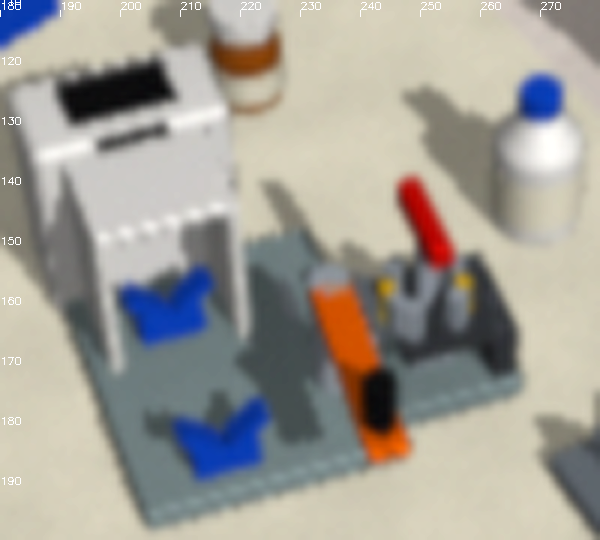

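```bash
cat > fit.py <<'E'
from m import *
from scipy.optimize import least_squares
def c2p(c,x0,y0,s): return [c[0]/s+x0-.5,c[1]/s+y0-.5]
T=[((0,-125,126),(291,393)),((0,-72,94),(316,292)),((105,55,128),(599,85)),((165,55,128),(706,112)),((165,-55,128),(665,327)),((45,0,120),(442,164)),((-35,0,50),(263,151))]
S=[((0,-125,120),(427,221)),((0,-72,94),(330,272)),((105,55,128),(38,160)),((105,-55,128),(230,112)),((165,55,128),(12,95)),((-42,25,54),(178,430)),((-42,-25,54),(265,402)),((58,-25,54),(207,270))]
ob=[('top',p,c2p(c,255,155,7)) for p,c in T]+[('scene',p,c2p(c,180,110,6)) for p,c in S]
def W(v,p):
    c,s=np.cos(v[2]),np.sin(v[2]); return np.array([v[0]+c*p[0]-s*p[1],v[1]+s*p[0]+c*p[1],p[2]])
def res(v,cams=('top','scene')):
    return np.concatenate([proj(n,W(v,p))[0]-q for n,p,q in ob if n in cams])
if __name__=='__main__':
    for cams in (('top',),('scene',),('top','scene')):
        r=least_squares(res,[605,-130,-1.78],args=(cams,),loss='soft_l1')
        print(cams,r.x,np.degrees(r.x[2])); print(res(r.x,cams).reshape(-1,2))
    v=r.x; print('yaw',v[2],'pin',W(v,(0,-125,118)),'post',W(v,(0,-72,94)))
    print('knob',onz('top',c2p((114,224),255,155,7),128),onz('scene',c2p((380,375),180,110,6),128))
    def L(ps): return (None)
    for n,a in(('top',(255,155,365,230,7)),('scene',(180,110,280,200,6))):
        ls=[]
        def add(ps,c=(255,0,255)): ls.append((proj(n,[W(v,p) for p in ps]),c))
        for z in (16,128): 
            if z==128: add([(105,55,z),(165,55,z),(165,-55,z),(105,-55,z),(105,55,z)])
        add([(-28,-118,126),(28,-118,126),(28,-132,126),(-28,-132,126),(-28,-118,126)],(0,255,0))
        for x in(-42,-28,58,72): add([(x,25,54),(x,0,29),(x,-25,54)],(0,255,255))
        add([(45,33,112),(45,33,16),(45,-33,16),(45,-33,112),(45,33,112)],(0,0,255))
        crop(np.load(n+'.npy'),*a,n+'fit.png',ls)
E
python3 fit.py
```

```text
('top',) [ 609.7 -131.3   -1.8] -103.22200179793268
[[ 0.2 -0.1]
 [-0.8  0.2]
 [-1.  -0.6]
 [ 1.2 -0.2]
 [ 0.2  0.8]
 [-0.  -0.1]
 [ 0.2 -0. ]]
('scene',) [ 609.3 -132.9   -1.8] -103.37564453178409
[[-0.3 -0.7]
 [-0.2  0.8]
 [-1.  -0.9]
 [ 0.7 -1.2]
 [-1.3 -2.5]
 [-0.   0.7]
 [ 1.   1.1]
 [ 1.3  0.9]]
('top', 'scene') [ 609.7 -131.8   -1.8] -103.27879749624225
[[ 0.3 -0.1]
 [-0.7  0.2]
 [-0.9 -0.6]
 [ 1.4 -0.1]
 [ 0.4  0.9]
 [ 0.1 -0.1]
 [ 0.4 -0. ]
 [-0.3 -0.5]
 [-0.1  1.1]
 [-1.  -0.6]
 [ 0.7 -1. ]
 [-1.3 -2.2]
 [ 0.   1. ]
 [ 1.   1.4]
 [ 1.3  1.2]]
yaw -1.8025550638099033 pin [ 488.1 -103.1  118. ] post [ 539.6 -115.3   94. ]
knob [566.4 -18.5 128. ] [568.2 -20.1 128. ]
```

View pics/topfit.png

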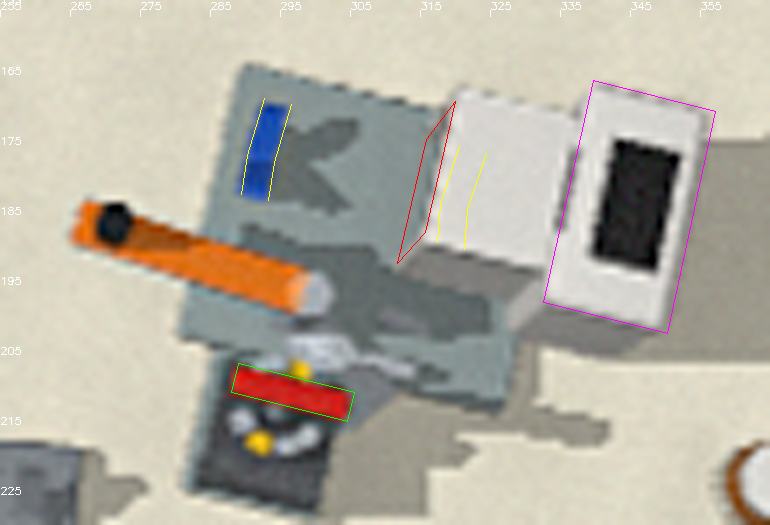

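View pics/scenefit.png

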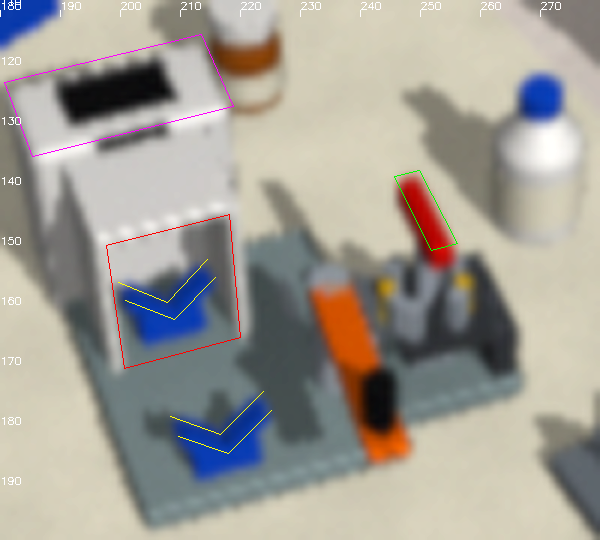

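```bash
python3 - <<'E'
from m import *
t=np.load('top.npy'); s=np.load('scene.npy')
crop(t,145,140,275,245,6,'tl.png'); crop(s,240,170,350,320,5,'sl.png')
np.set_printoptions(precision=4)
s=env.state(); print(s['t'],s['tcp_rot'],s['joints'],s['eef_pos'],env.grip_point_offset)
E
```

```text
5.0 [ 3.1415 -0.      0.3518] [-1.3246  0.4909  1.5589  0.      1.0917 -0.1056] [ 215.4033 -586.7238  214.6521] 18.8
```

View pics/tl.png

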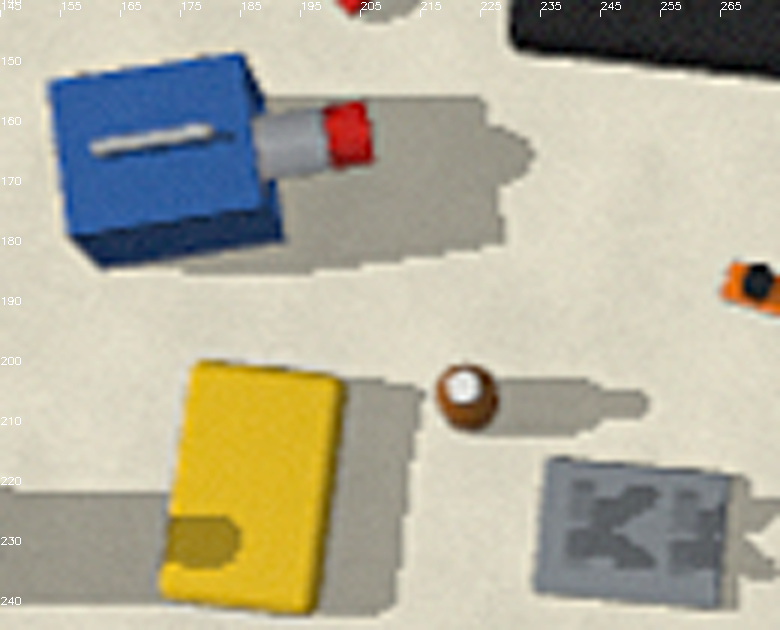

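View pics/sl.png

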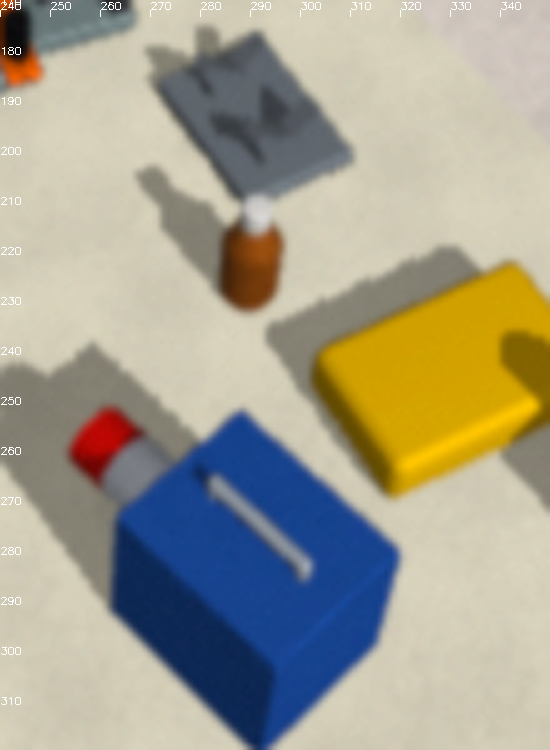

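```bash
python3 - <<'E'
from m import *
def t(c): return (c[0]/6+145-.5,c[1]/6+140-.5)
def s(c): return (c[0]/5+240-.5,c[1]/5+170-.5)
O=lambda c,z:onz('top',t(c),z)[:2]
Q=lambda c,z:onz('scene',s(c),z)[:2]
print('cap end',O((371,132),60)); print('stub',O((268,147),60))
print('roof corners',[O(c,113) for c in [(50,82),(243,55),(265,205),(72,236)]],'scene',[Q(c,113) for c in [(275,668),(118,518),(240,412),(398,555)]])
print('handle',[O(c,125) for c in [(95,150),(210,130)]],[Q(c,125) for c in[(215,480),(307,573)]])
r=[O(c,14) for c in [(550,457),(737,475),(720,608),(533,592)]]; print('rest',r,np.mean(r,0))
r2=[Q(c,14) for c in [(257,33),(355,155),(250,203),(160,85)]]; print('rest',r2,np.mean(r2,0))
def ang(a,b): return np.degrees(np.arctan2(*(b-a)[::-1]))
print(ang(r[0],r[1]),ang(r[3],r[2]),ang(r[1],r[2])-0,ang(r[0],r[3]))
print(ang(r2[0],r2[1]),ang(r2[3],r2[2]),ang(r2[1],r2[2]))
for a,b in [((50,82),(243,55)),((72,236),(265,205))]: print('lock',ang(O(a,113),O(b,113)))
print('stub',ang(O((268,147),60),O((371,132),60)),'h',ang(O((95,150),125),O((210,130),125)))
print('scene cap', Q((103,450),60), 'top edge')
E
```

```text
cap end [662.5 202.2]
stub [652.6 261.2]
roof corners [array([676.3, 377.2]), array([693.6, 270.3]), array([608.2, 255. ]), array([589. , 360.9])] scene [array([678.3, 379.7]), array([696.4, 274.6]), array([610.6, 259.1]), array([593.3, 365.8])]
handle [array([635.3, 348.1]), array([647.6, 285.3])] [array([648.3, 288.6]), array([640.6, 353.2])]
rest [array([480.3,  96.5]), array([471.2, -12.9]), array([393.7,  -3.7]), array([401.6, 104.8])] [436.7  46.2]
rest [array([396.8,  -4.5]), array([404.9, 108.1]), array([480.6, 102. ]), array([473.8,  -3.4])] [439.   50.6]
-94.7367794650764 -94.1562825484934 173.1838149238766 173.91790154407897
85.88327559927147 86.27701393695803 -4.585820320868819
lock -80.7740208493643
lock -79.73355054858044
stub -80.53757276233004 h -78.87983912126208
scene cap [664.4 214.8] top edge
```

>>> drive_tool([
  {"dx":18,"dy":32,"yaw":3.8},
  {"dx":18,"dy":32,"yaw":3.8},
  {"dx":18,"dy":32,"yaw":3.8},
  {"dx":18,"dy":32,"yaw":3.8},
  {"dx":18,"dy":32,"yaw":3.8},
], grip=0.5)

```text
invalid input
```

>>> drive_tool([
  {"dx":18,"dy":32,"yaw":3.8},
  {"dx":18,"dy":32,"yaw":3.8},
  {"dx":18,"dy":32,"yaw":3.8},
  {"dx":18,"dy":32,"yaw":3.8},
  {"dx":18,"dy":32,"yaw":3.8},
])

```text
invalid input
```

>>> drive_tool([
  {"dx":18,"dy":32,"yaw":3.8},
  {"dx":18,"dy":32,"yaw":3.8},
  {"dx":18,"dy":32,"yaw":3.8},
  {"dx":18,"dy":32,"yaw":3.8},
  {"dx":0,"dy":0,"yaw":0},
])

```text
invalid input
```

>>> drive_tool([
  {"dx":18,"dy":32,"dz":0,"yaw":3.8},
  {"dx":18,"dy":32,"dz":0,"yaw":3.8},
  {"dx":18,"dy":32,"dz":0,"yaw":3.8},
  {"dx":18,"dy":32,"dz":0,"yaw":3.8},
  {"dx":18,"dy":32,"dz":0,"yaw":3.8},
], grip=0.5)

```text
t: 5.42
eef_pos: [305.9, -425.2, 214.7]
tcp_rot: [3.141, -0.0, 0.686]
ft_force: [1.0, -0.6, -0.1]
opening: 0.706
```

>>> drive_tool([
  {"dx":18,"dy":32,"dz":0,"yaw":3.8},
  {"dx":18,"dy":32,"dz":0,"yaw":3.8},
  {"dx":18,"dy":32,"dz":0,"yaw":3.8},
  {"dx":18,"dy":32,"dz":0,"yaw":3.8},
  {"dx":18,"dy":32,"dz":0,"yaw":3.8},
])

```text
t: 5.83
eef_pos: [395.9, -265.1, 214.9]
tcp_rot: [3.141, 0.0, 1.018]
ft_force: [1.1, -1.2, 1.0]
opening: 0.505
```

>>> drive_tool([
  {"dx":18,"dy":32,"dz":0,"yaw":3.8},
  {"dx":18,"dy":32,"dz":0,"yaw":3.8},
  {"dx":18,"dy":32,"dz":0,"yaw":3.8},
  {"dx":18,"dy":32,"dz":0,"yaw":3.8},
  {"dx":0,"dy":0,"dz":0,"yaw":0},
])

```text
t: 6.25
eef_pos: [469.3, -134.4, 214.9]
tcp_rot: [3.141, -0.001, 1.288]
ft_force: [-0.5, 0.1, 0.1]
opening: 0.501
```

>>> drive_tool([
  {"dx":18.7,"dy":31.1,"dz":0,"yaw":2.9},
  {"dx":0,"dy":0,"dz":-30,"yaw":0},
  {"dx":0,"dy":0,"dz":-30,"yaw":0},
  {"dx":0,"dy":0,"dz":-20,"yaw":0},
  {"dx":0,"dy":0,"dz":0,"yaw":0},
])

```text
t: 6.67
eef_pos: [484.5, -107.2, 131.6]
tcp_rot: [-3.136, -0.001, 1.331]
ft_force: [-0.6, 0.3, -0.3]
opening: 0.499
```

```bash
python3 - <<'E'
from m import *
crop(env.read_camera('scene'),190,80,310,200,5,'a1.png'); crop(env.read_camera('top'),255,155,365,245,6,'a2.png')
E
```

```text
(no output)
```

View pics/a1.png

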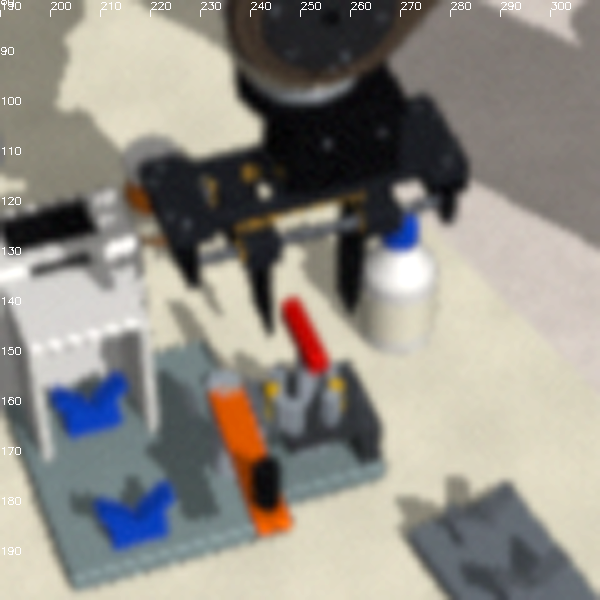

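View pics/a2.png

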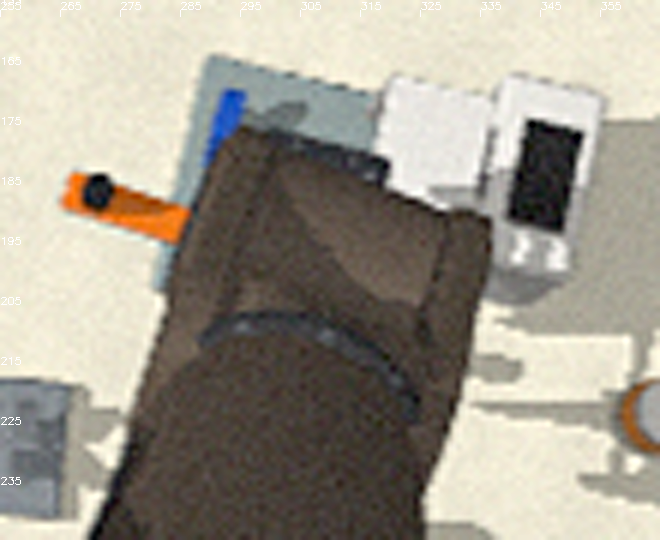

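```bash
python3 - <<'E'
from m import *
np.set_printoptions(precision=3,suppress=True)
s=env.state(); print(s['t'],s['eef_pos'],s['tcp_rot'],s['joints'],s['qvel'])
print(proj('scene',s['eef_pos']))
E
```

```text
6.7667 [ 486.067 -107.942  134.881] [-3.141 -0.     1.33 ] [-0.351  0.42   1.954 -0.     0.768 -0.111] [-0.002 -0.03  -0.02  -0.002  0.006  0.   ]
[[250.054 141.227]]
```

>>> drive_tool([
  {"dx":1.9,"dy":4.6,"dz":0,"yaw":0.5},
  {"dx":0,"dy":0,"dz":-18,"yaw":0},
  {"dx":0,"dy":0,"dz":-18,"yaw":0},
  {"dx":0,"dy":0,"dz":0,"yaw":0},
  {"dx":0,"dy":0,"dz":0,"yaw":0},
])

```text
t: 7.18
eef_pos: [488.3, -103.1, 99.6]
tcp_rot: [3.141, 0.0, 1.34]
ft_force: [0.2, 0.1, 0.4]
opening: 0.503
```

>>> drive_tool([
  {"dx":0,"dy":0,"dz":0,"yaw":0},
  {"dx":0,"dy":0,"dz":0,"yaw":0},
  {"dx":0,"dy":0,"dz":0,"yaw":0},
  {"dx":0,"dy":0,"dz":0,"yaw":0},
  {"dx":0,"dy":0,"dz":0,"yaw":0},
], grip=0.0)

```text
t: 7.6
eef_pos: [488.1, -103.1, 99.1]
tcp_rot: [3.141, 0.0, 1.34]
ft_force: [0.2, -1.0, 0.0]
opening: 0.207
```

>>> drive_tool([
  {"dx":0,"dy":0,"dz":0,"yaw":0},
  {"dx":0,"dy":0,"dz":0,"yaw":0},
  {"dx":0,"dy":0,"dz":0,"yaw":0},
])

```text
t: 7.85
eef_pos: [488.4, -103.2, 98.9]
tcp_rot: [3.141, 0.0, 1.34]
ft_force: [1.1, 0.1, 3.3]
opening: 0.146
```

>>> drive_tool([
  {"dx":0,"dy":0,"dz":9,"yaw":0},
  {"dx":0,"dy":0,"dz":9,"yaw":0},
  {"dx":0,"dy":0,"dz":8,"yaw":0},
  {"dx":0,"dy":0,"dz":0,"yaw":0},
  {"dx":0,"dy":0,"dz":0,"yaw":0},
])

```text
t: 8.27
eef_pos: [488.1, -103.1, 124.8]
tcp_rot: [3.141, 0.0, 1.34]
ft_force: [4.9, -1.9, -11.7]
opening: 0.142
```

>>> drive_tool([
  {"dx":0,"dy":0,"dz":0,"yaw":6.5},
  {"dx":0,"dy":0,"dz":0,"yaw":6.5},
  {"dx":0,"dy":0,"dz":0,"yaw":6.5},
  {"dx":0,"dy":0,"dz":0,"yaw":6.5},
  {"dx":0,"dy":0,"dz":0,"yaw":6.5},
])

```text
t: 8.68
eef_pos: [488.1, -103.1, 124.2]
tcp_rot: [3.141, -0.0, 1.912]
ft_force: [5.4, -0.6, -10.4]
opening: 0.148
```

>>> drive_tool([
  {"dx":0,"dy":0,"dz":0,"yaw":6.5},
  {"dx":0,"dy":0,"dz":0,"yaw":6.5},
  {"dx":0,"dy":0,"dz":0,"yaw":6.5},
  {"dx":0,"dy":0,"dz":0,"yaw":6.5},
  {"dx":0,"dy":0,"dz":0,"yaw":6.5},
])

```text
t: 9.1
eef_pos: [488.1, -103.1, 124.2]
tcp_rot: [3.141, -0.0, 2.479]
ft_force: [5.3, -0.5, -10.7]
opening: 0.147
```

>>> drive_tool([
  {"dx":0,"dy":0,"dz":0,"yaw":5.5},
  {"dx":0,"dy":0,"dz":0,"yaw":4},
  {"dx":0,"dy":0,"dz":0,"yaw":0},
  {"dx":0,"dy":0,"dz":0,"yaw":0},
])

```text
t: 9.43
eef_pos: [488.1, -103.0, 124.2]
tcp_rot: [3.141, -0.0, 2.64]
ft_force: [4.7, -2.0, -11.7]
opening: 0.148
```

>>> drive_tool([
  {"dx":0,"dy":0,"dz":-4,"yaw":0},
  {"dx":0,"dy":0,"dz":-4,"yaw":0},
  {"dx":0,"dy":0,"dz":-1,"yaw":0},
  {"dx":0,"dy":0,"dz":0,"yaw":0},
  {"dx":0,"dy":0,"dz":0,"yaw":0},
])

```text
t: 9.85
eef_pos: [488.2, -103.1, 115.9]
tcp_rot: [3.141, 0.001, 2.64]
ft_force: [2.9, -0.5, 1.9]
opening: 0.143
```

>>> drive_tool([
  {"dx":0,"dy":0,"dz":0,"yaw":0},
  {"dx":0,"dy":0,"dz":0,"yaw":0},
  {"dx":0,"dy":0,"dz":0,"yaw":0},
  {"dx":0,"dy":0,"dz":0,"yaw":0},
  {"dx":0,"dy":0,"dz":0,"yaw":0},
], grip=0.5)

```text
t: 10.27
eef_pos: [487.8, -103.0, 115.6]
tcp_rot: [-3.142, -0.0, 2.64]
ft_force: [-0.5, 0.2, -0.9]
opening: 0.435
```

>>> drive_tool([
  {"dx":0,"dy":0,"dz":20,"yaw":0},
  {"dx":0,"dy":0,"dz":30,"yaw":0},
  {"dx":0,"dy":0,"dz":30,"yaw":0},
  {"dx":0,"dy":0,"dz":10,"yaw":0},
  {"dx":0,"dy":30,"dz":0,"yaw":-7},
])

```text
t: 10.68
eef_pos: [489.4, -75.7, 208.1]
tcp_rot: [3.14, 0.005, 2.52]
ft_force: [0.6, 1.3, -0.4]
opening: 0.501
```

>>> drive_tool([
  {"dx":10,"dy":35,"dz":0,"yaw":-7},
  {"dx":10,"dy":35,"dz":0,"yaw":-7},
  {"dx":10,"dy":35,"dz":0,"yaw":-7},
  {"dx":10,"dy":35,"dz":0,"yaw":-7},
  {"dx":10,"dy":35,"dz":0,"yaw":-7},
])

```text
t: 11.1
eef_pos: [535.9, 95.3, 205.2]
tcp_rot: [-3.141, -0.0, 1.93]
ft_force: [0.3, 0.2, -0.4]
opening: 0.501
```

```bash
python3 - <<'E'
from m import *
np.set_printoptions(precision=3,suppress=True)
crop(env.read_camera('scene'),190,80,310,200,5,'a3.png'); crop(env.read_camera('top'),255,155,365,245,6,'a4.png')
s=env.state(); print(s['t'],s['eef_pos'],s['tcp_rot'],s['opening'])
E
```

```text
11.2 [536.441  97.416 205.   ] [ 3.141 -0.001  1.932] 0.5010004811244367
```

View pics/a3.png

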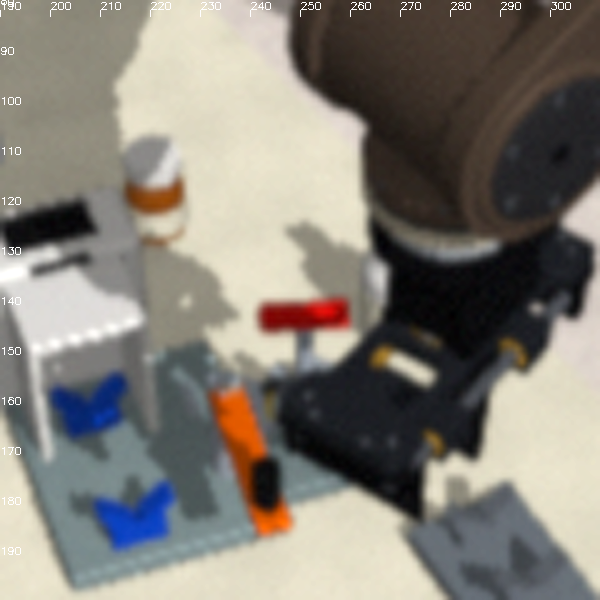

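View pics/a4.png

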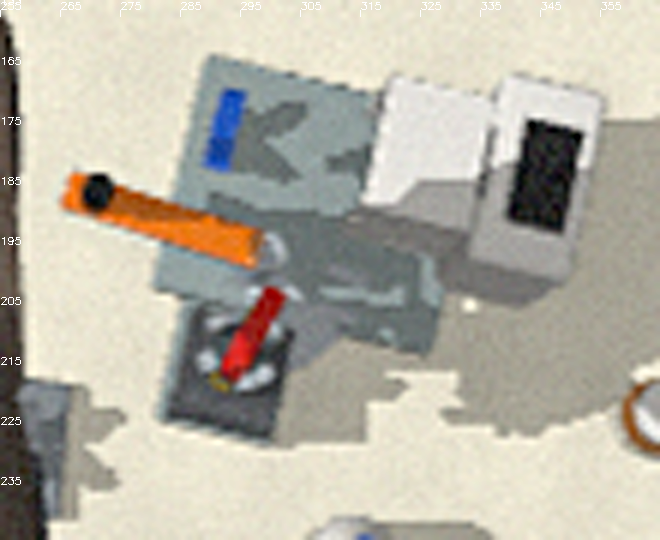

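>>> drive_tool([
  {"dx":20,"dy":23,"dz":0,"yaw":-2},
  {"dx":20,"dy":23,"dz":0,"yaw":-2},
  {"dx":20,"dy":23,"dz":0,"yaw":-2},
  {"dx":20,"dy":23,"dz":0,"yaw":-2},
  {"dx":20,"dy":23,"dz":0,"yaw":-2},
], grip=0.7)

```text
t: 11.62
eef_pos: [636.5, 209.2, 205.0]
tcp_rot: [-3.141, 0.0, 1.76]
ft_force: [-0.9, -0.6, 0.5]
opening: 0.694
```

>>> drive_tool([
  {"dx":20,"dy":23,"dz":0,"yaw":-1},
  {"dx":0,"dy":0,"dz":-30,"yaw":0},
  {"dx":0,"dy":0,"dz":-30,"yaw":0},
  {"dx":0,"dy":0,"dz":-20,"yaw":0},
  {"dx":0,"dy":0,"dz":0,"yaw":0},
])

```text
t: 12.03
eef_pos: [653.8, 230.6, 120.4]
tcp_rot: [-3.134, 0.001, 1.745]
ft_force: [-0.7, -1.1, 0.2]
opening: 0.698
```

```bash
python3 - <<'E'
from m import *
np.set_printoptions(precision=3,suppress=True)
crop(env.read_camera('scene'),210,190,330,310,5,'a5.png')
s=env.state(); print(s['t'],s['eef_pos'],np.degrees(s['tcp_rot'][2]),s['opening'])
E
```

```text
12.0833 [654.891 230.827 123.237] 99.93407591119062 0.700297608599034
```

View pics/a5.png

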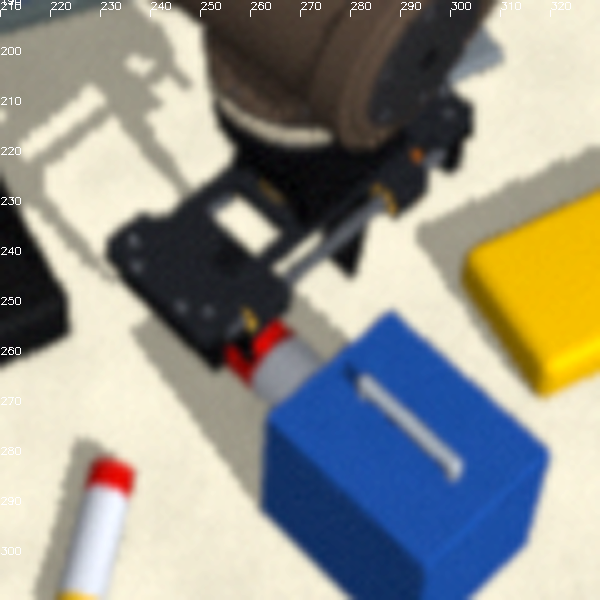

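>>> drive_tool([
  {"dx":2,"dy":6,"dz":0,"yaw":-0.2},
  {"dx":0,"dy":0,"dz":-26,"yaw":0},
  {"dx":0,"dy":0,"dz":-26,"yaw":0},
  {"dx":0,"dy":0,"dz":-26,"yaw":0},
  {"dx":0,"dy":0,"dz":0,"yaw":0},
])

```text
t: 12.5
eef_pos: [656.7, 237.4, 44.9]
tcp_rot: [-3.138, 0.0, 1.74]
ft_force: [-0.9, 0.4, -0.9]
opening: 0.703
```

>>> drive_tool([
  {"dx":0,"dy":0,"dz":0,"yaw":0},
  {"dx":0,"dy":0,"dz":0,"yaw":0},
  {"dx":0,"dy":0,"dz":0,"yaw":0},
  {"dx":0,"dy":0,"dz":0,"yaw":0},
  {"dx":0,"dy":0,"dz":0,"yaw":0},
], grip=0.0)

```text
t: 12.92
eef_pos: [658.0, 237.5, 49.0]
tcp_rot: [3.141, 0.0, 1.74]
ft_force: [-5.3, -4.7, 1.9]
opening: 0.408
```

>>> drive_tool([
  {"dx":0,"dy":0,"dz":0,"yaw":0},
  {"dx":0,"dy":0,"dz":0,"yaw":0},
])

```text
t: 13.08
eef_pos: [657.7, 237.4, 48.5]
tcp_rot: [-3.141, 0.0, 1.74]
ft_force: [-5.2, -2.7, 5.8]
opening: 0.393
```

>>> drive_tool([
  {"dx":0,"dy":0,"dz":3,"yaw":0},
  {"dx":2.5,"dy":-15,"dz":0,"yaw":0},
  {"dx":5,"dy":-30,"dz":0,"yaw":0},
  {"dx":5,"dy":-30,"dz":0,"yaw":0},
  {"dx":4.5,"dy":-25,"dz":0,"yaw":0},
])

```text
t: 13.5
eef_pos: [675.2, 135.5, 50.6]
tcp_rot: [3.141, 0.0, 1.74]
ft_force: [0.3, 0.5, -1.8]
opening: 0.391
```

```bash
python3 - <<'E'
from m import *
np.set_printoptions(precision=3,suppress=True)
crop(env.read_camera('scene'),200,190,330,310,5,'a6.png')
crop(env.read_camera('top'),140,130,270,240,5,'a7.png')
s=env.state(); print(s['t'],s['eef_pos'],np.degrees(s['tcp_rot'][2]),s['opening'],s['ft_force'])
E
```

```text
13.6 [675.877 133.314  50.605] 99.48727856509227 0.3933785177028994 [ 0.096  0.275 -2.673]
```

View pics/a6.png

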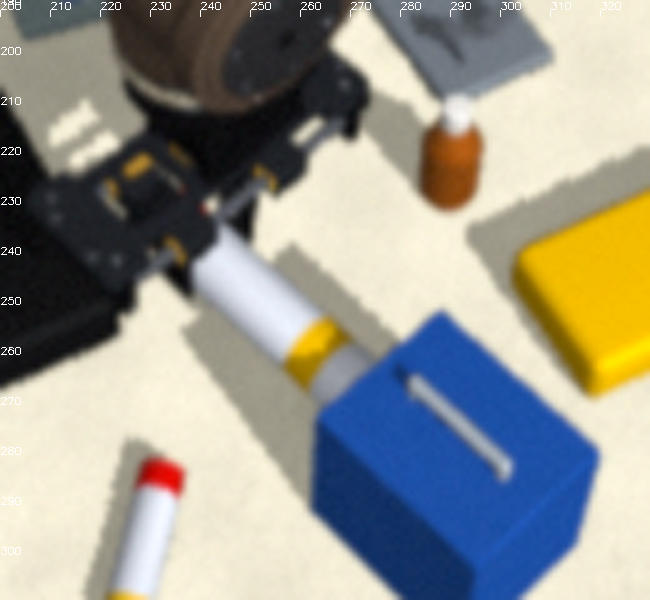

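View pics/a7.png

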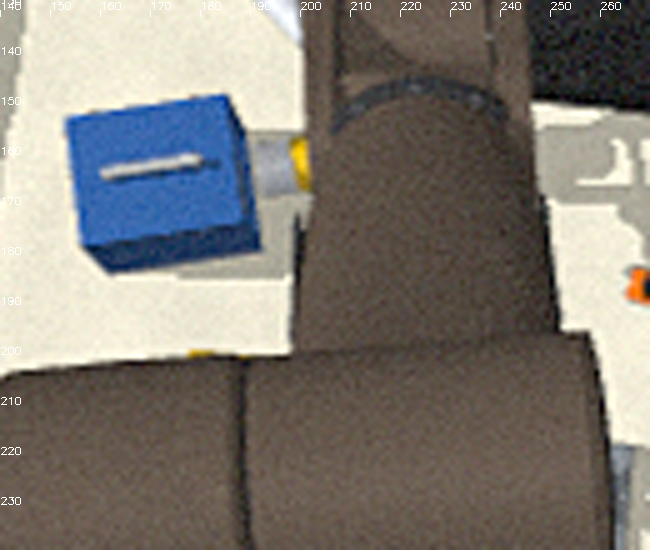

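>>> drive_tool([
  {"dx":2.5,"dy":-15,"dz":12,"yaw":0},
  {"dx":0,"dy":-10,"dz":30,"yaw":0},
  {"dx":-20,"dy":-10,"dz":30,"yaw":0},
  {"dx":-25,"dy":-15,"dz":30,"yaw":0},
  {"dx":-30,"dy":-15,"dz":8,"yaw":0},
])

```text
t: 14.02
eef_pos: [603.9, 72.2, 165.3]
tcp_rot: [3.134, 0.001, 1.741]
ft_force: [0.6, -0.0, -2.1]
opening: 0.39
```

>>> drive_tool([
  {"dx":-34,"dy":-16,"dz":0,"yaw":-2.8},
  {"dx":-34,"dy":-16,"dz":0,"yaw":-2.8},
  {"dx":-34,"dy":-16,"dz":0,"yaw":-2.8},
  {"dx":-34,"dy":-16,"dz":0,"yaw":-2.8},
  {"dx":-20,"dy":-8,"dz":0,"yaw":-2.8},
])

```text
t: 14.43
eef_pos: [443.4, -0.1, 161.3]
tcp_rot: [-3.141, 0.0, 1.494]
ft_force: [1.1, -0.4, -0.7]
opening: 0.394
```

>>> drive_tool([
  {"dx":-14,"dy":-8,"dz":0,"yaw":0},
  {"dx":0,"dy":0,"dz":0,"yaw":0},
  {"dx":0,"dy":0,"dz":0,"yaw":0},
])

```text
t: 14.68
eef_pos: [432.8, -7.7, 161.5]
tcp_rot: [3.14, 0.0, 1.495]
ft_force: [-0.1, 0.3, -2.2]
opening: 0.395
```

```bash
python3 - <<'E'
from m import *
np.set_printoptions(precision=3,suppress=True)
crop(env.read_camera('scene'),200,110,330,230,5,'a8.png')
crop(env.read_camera('top'),200,160,310,270,5,'a9.png')
s=env.state(); print(s['t'],s['eef_pos'],np.degrees(s['tcp_rot'][2]),s['opening'],s['ft_force'])
E
```

```text
14.7833 [433.479  -7.277 161.082] 85.72323281739283 0.3919896114899069 [-0.171 -0.21  -1.848]
```

View pics/a8.png

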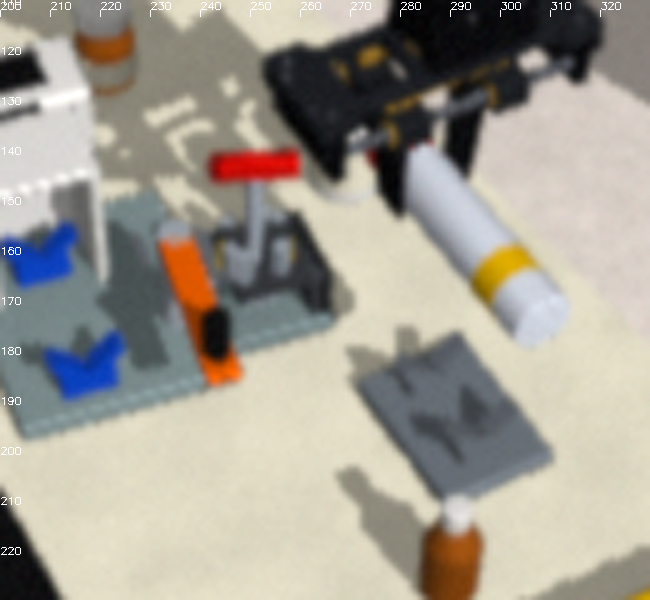

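View pics/a9.png

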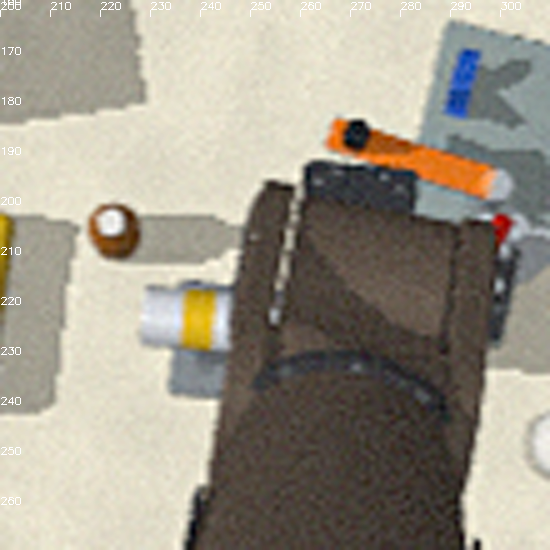

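```bash
python3 - <<'E'
from m import *
# plain end silhouette left edge mid
print(onz('top',(145/5+200-.5,315/5+160-.5),172))
print(onz('top',(145/5+200-.5,315/5+160-.5),165))
a=onz('top',(145/5+200-.5,315/5+160-.5),172)[:2];b=onz('top',(232/5+200-.5,317/5+160-.5),172)[:2]
print(np.degrees(np.arctan2(*(b-a)[::-1])))
E
```

```text
[441.6 116.6 172. ]
[442.2 116.9 165. ]
-90.55637435455505
```

>>> drive_tool([
  {"dx":-0.6,"dy":-4.2,"dz":-15,"yaw":-0.5},
  {"dx":0,"dy":0,"dz":-30,"yaw":0},
  {"dx":0,"dy":0,"dz":-30,"yaw":0},
  {"dx":0,"dy":0,"dz":-25,"yaw":0},
  {"dx":0,"dy":0,"dz":-8,"yaw":0},
])

```text
t: 15.2
eef_pos: [431.6, -11.1, 49.8]
tcp_rot: [-3.138, -0.0, 1.488]
ft_force: [-0.4, 0.1, -3.3]
opening: 0.393
```

```bash
python3 - <<'E'
from m import *
np.set_printoptions(precision=3,suppress=True)
crop(env.read_camera('scene'),220,110,330,230,5,'b1.png')
crop(env.read_camera('top'),200,160,310,270,5,'b2.png')
s=env.state(); print(s['t'],s['eef_pos'],np.degrees(s['tcp_rot'][2]),s['opening'],s['ft_force'])
E
```

```text
15.3 [431.951 -11.212  51.512] 85.24012886989365 0.3963876744873179 [-0.177  0.539 -2.675]
```

View pics/b1.png

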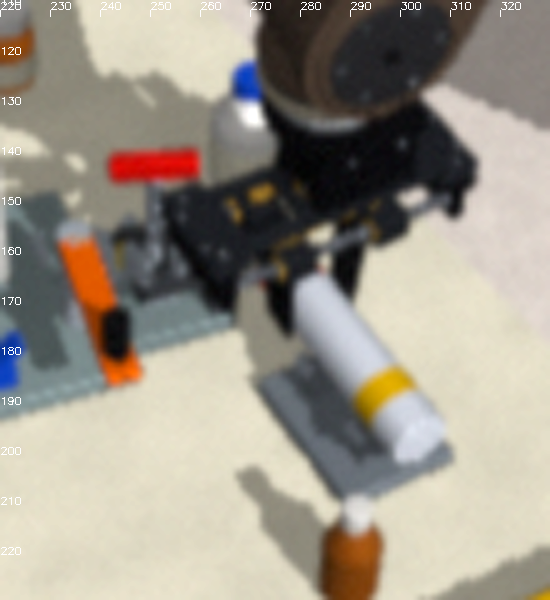

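View pics/b2.png

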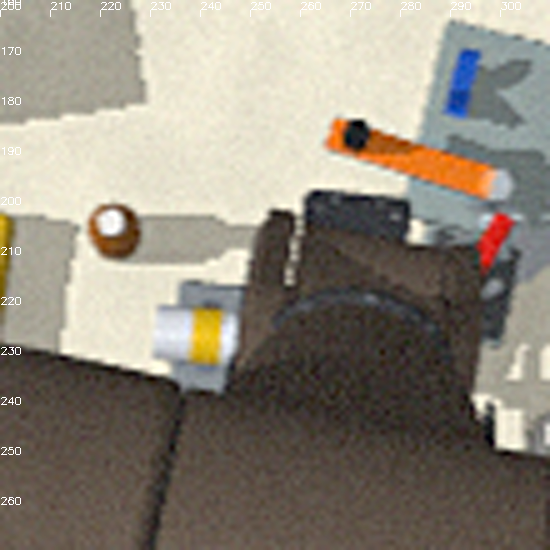

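>>> drive_tool([
  {"dx":0.5,"dy":0,"dz":-4,"yaw":0},
  {"dx":0,"dy":0,"dz":-2,"yaw":0},
  {"dx":0,"dy":0,"dz":-1,"yaw":0},
  {"dx":0,"dy":0,"dz":0,"yaw":0},
  {"dx":0,"dy":0,"dz":0,"yaw":0},
])

```text
t: 15.72
eef_pos: [432.7, -11.6, 46.1]
tcp_rot: [3.14, 0.0, 1.487]
ft_force: [0.1, -0.3, -1.7]
opening: 0.396
```

>>> drive_tool([
  {"dx":0,"dy":0,"dz":-1.5,"yaw":0},
  {"dx":0,"dy":0,"dz":-1,"yaw":0},
  {"dx":0,"dy":0,"dz":0,"yaw":0},
])

```text
t: 15.97
eef_pos: [432.6, -11.7, 43.5]
tcp_rot: [3.141, 0.0, 1.487]
ft_force: [-0.9, -2.0, 8.6]
opening: 0.393
```

Contact with the rest's V supports (8.6 N up). Release.

>>> drive_tool([
  {"dx":0,"dy":0,"dz":0,"yaw":0},
  {"dx":0,"dy":0,"dz":0,"yaw":0},
  {"dx":0,"dy":0,"dz":0,"yaw":0},
  {"dx":0,"dy":0,"dz":0,"yaw":0},
  {"dx":0,"dy":0,"dz":0,"yaw":0},
], grip=0.7)

```text
t: 16.38
eef_pos: [432.5, -11.5, 43.0]
tcp_rot: [3.141, -0.0, 1.487]
ft_force: [0.0, -0.5, 0.6]
opening: 0.671
```

>>> drive_tool([
  {"dx":0,"dy":0,"dz":30,"yaw":0},
  {"dx":0,"dy":0,"dz":30,"yaw":0},
  {"dx":3,"dy":35,"dz":30,"yaw":0},
  {"dx":5,"dy":40,"dz":30,"yaw":0},
  {"dx":5,"dy":40,"dz":0,"yaw":0},
])

```text
t: 16.8
eef_pos: [445.9, 93.8, 159.1]
tcp_rot: [3.135, -0.001, 1.485]
ft_force: [0.8, -0.1, 0.5]
opening: 0.701
```

>>> drive_tool([
  {"dx":30,"dy":20,"dz":0,"yaw":0},
  {"dx":38,"dy":0,"dz":0,"yaw":0},
  {"dx":38,"dy":0,"dz":0,"yaw":0},
  {"dx":38,"dy":0,"dz":0,"yaw":0},
  {"dx":38,"dy":0,"dz":0,"yaw":0},
])

```text
t: 17.22
eef_pos: [627.8, 113.5, 154.9]
tcp_rot: [-3.141, 0.0, 1.488]
ft_force: [0.0, -0.4, 0.3]
opening: 0.7
```

```bash
python3 - <<'E'
from m import *
np.set_printoptions(precision=3,suppress=True)
i=env.read_camera('scene'); np.save('s2.npy',i);crop(i,220,110,330,230,5,'b3.png')
i=env.read_camera('top'); np.save('t2.npy',i);crop(i,200,180,310,270,7,'b4.png')
s=env.state(); print(s['t'],s['eef_pos'],np.degrees(s['tcp_rot'][2]),s['opening'],s['ft_force'])
for n in('scene','top'):
  for q in('canister_mid','canister_cap'): print(n,q,[(onz(n,r['pixel'],55)[:2],r['conf']) for r in env.place_of(q,n)])
E
```

```text
17.3167 [630.322 112.964 154.052] 85.1620634296502 0.6993082611923847 [-0.54   0.438  0.458]
scene canister_mid [(array([798.457, 274.566]), 0.87), (array([441.833,  36.812]), 0.78), (array([458.135, 460.334]), 0.24)]
scene canister_cap [(array([758.356, 227.916]), 0.76), (array([433.985, -35.399]), 0.55)]
top canister_mid [(array([432.717,  48.679]), 0.58), (array([440.306,  41.289]), 0.54), (array([747.821,  44.985]), 0.47), (array([768.166, 244.374]), 0.43)]
top canister_cap [(array([432.163, -39.61 ]), 0.69), (array([737.779, 202.502]), 0.52)]
```

View pics/b3.png

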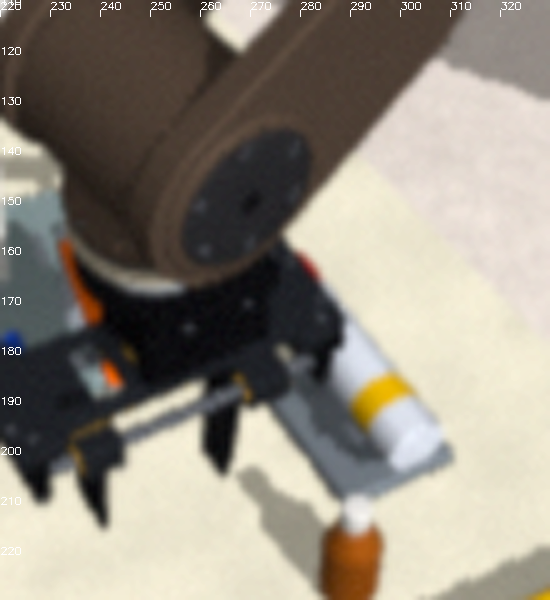

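View pics/b4.png

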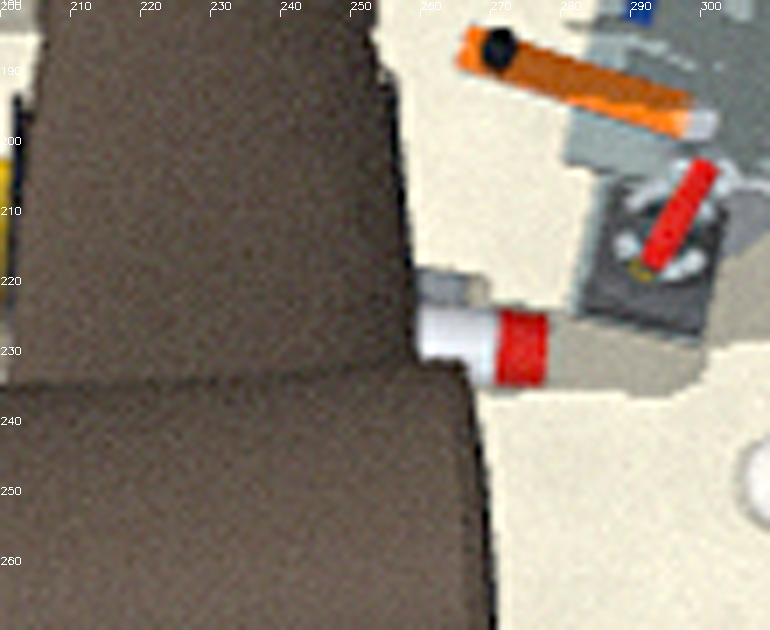

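```bash
python3 - <<'E'
from m import *
O=lambda c:onz('top',(c[0]/7+200-.5,c[1]/7+180-.5),55)[:2]
a=O((549,349)); b=O((420,333)); print(a,O((497,342)),b,np.degrees(np.arctan2(*(a-b)[::-1])))
# plain end in scene: face centre approx (415,447)/5
print(onz('scene',(415/5+220-.5,447/5+110-.5),55))
E
```

```text
[431.  -47.6] [434.1 -22.2] [438.   15.4] -96.31910594486017
[443.8 112.4  55. ]
```

>>> drive_tool([
  {"dx":-38,"dy":-14,"dz":0,"yaw":0},
  {"dx":-38,"dy":-14,"dz":0,"yaw":0},
  {"dx":-38,"dy":-14,"dz":0,"yaw":0},
  {"dx":-38,"dy":-14,"dz":0,"yaw":0},
  {"dx":-38,"dy":-14,"dz":0,"yaw":0},
])

```text
t: 17.93
eef_pos: [433.1, 43.0, 155.3]
tcp_rot: [3.141, 0.0, 1.488]
ft_force: [0.4, 0.1, 0.8]
opening: 0.7
```

>>> drive_tool([
  {"dx":0,"dy":0,"dz":0,"yaw":0},
  {"dx":0,"dy":0,"dz":0,"yaw":0},
])

```text
t: 18.1
eef_pos: [434.2, 43.0, 155.9]
tcp_rot: [3.141, -0.0, 1.486]
ft_force: [-0.5, 0.5, 0.8]
opening: 0.7
```

>>> drive_tool([
  {"dx":3.5,"dy":-0.5,"dz":-20,"yaw":0},
  {"dx":0,"dy":0,"dz":-30,"yaw":0},
  {"dx":0,"dy":0,"dz":-30,"yaw":0},
  {"dx":0,"dy":0,"dz":-20,"yaw":0},
  {"dx":0,"dy":0,"dz":-11,"yaw":0},
])

```text
t: 18.52
eef_pos: [439.7, 43.1, 42.0]
tcp_rot: [-3.14, 0.0, 1.487]
ft_force: [0.4, -0.2, -0.1]
opening: 0.701
```

>>> drive_tool([
  {"dx":0,"dy":0,"dz":0,"yaw":0},
  {"dx":0,"dy":0,"dz":0,"yaw":0},
  {"dx":0,"dy":0,"dz":0,"yaw":0},
])

```text
t: 18.77
eef_pos: [440.4, 42.9, 44.7]
tcp_rot: [3.14, -0.0, 1.487]
ft_force: [0.5, -0.2, 0.0]
opening: 0.7
```

>>> drive_tool([
  {"dx":-3,"dy":0,"dz":0,"yaw":0},
  {"dx":0,"dy":0,"dz":0,"yaw":0},
  {"dx":0,"dy":0,"dz":0,"yaw":0},
])

```text
t: 19.02
eef_pos: [436.9, 42.7, 44.7]
tcp_rot: [3.14, -0.0, 1.487]
ft_force: [-0.0, -0.0, 0.4]
opening: 0.701
```

>>> drive_tool([
  {"dx":0,"dy":0,"dz":0,"yaw":0},
  {"dx":0,"dy":0,"dz":0,"yaw":0},
  {"dx":0,"dy":0,"dz":0,"yaw":0},
  {"dx":0,"dy":0,"dz":0,"yaw":0},
  {"dx":0,"dy":0,"dz":0,"yaw":0},
], grip=0.0)

```text
t: 19.43
eef_pos: [436.8, 42.7, 44.0]
tcp_rot: [3.142, 0.0, 1.487]
ft_force: [-1.0, -0.8, 0.1]
opening: 0.409
```

>>> drive_tool([
  {"dx":0,"dy":0,"dz":0,"yaw":0},
  {"dx":0,"dy":0,"dz":0,"yaw":0},
  {"dx":0,"dy":0,"dz":0,"yaw":0},
])

```text
t: 19.68
eef_pos: [436.8, 42.7, 44.0]
tcp_rot: [3.142, 0.0, 1.487]
ft_force: [0.1, -0.6, 0.3]
opening: 0.389
```

>>> drive_tool([
  {"dx":0,"dy":0,"dz":20,"yaw":0},
  {"dx":0,"dy":0,"dz":30,"yaw":0},
  {"dx":0,"dy":0,"dz":35,"yaw":0},
  {"dx":0,"dy":0,"dz":35,"yaw":0},
  {"dx":5,"dy":-3,"dz":20,"yaw":-1},
])

```text
t: 20.1
eef_pos: [441.5, 40.0, 187.0]
tcp_rot: [3.139, -0.0, 1.47]
ft_force: [1.3, -0.2, -2.3]
opening: 0.396
```

>>> drive_tool([
  {"dx":30,"dy":-20,"dz":0,"yaw":-1.5},
  {"dx":30,"dy":-20,"dz":0,"yaw":-1.5},
  {"dx":30,"dy":-20,"dz":0,"yaw":-1.5},
  {"dx":30,"dy":-20,"dz":0,"yaw":-1.5},
  {"dx":30,"dy":-20,"dz":0,"yaw":-1.5},
])

```text
t: 20.52
eef_pos: [592.8, -61.3, 183.7]
tcp_rot: [-3.141, -0.0, 1.337]
ft_force: [0.3, 0.2, -2.9]
opening: 0.393
```

>>> drive_tool([
  {"dx":20,"dy":-14,"dz":0,"yaw":0},
  {"dx":9,"dy":-6,"dz":0,"yaw":0},
  {"dx":0,"dy":0,"dz":0,"yaw":0},
  {"dx":0,"dy":0,"dz":0,"yaw":0},
])

```text
t: 20.85
eef_pos: [620.2, -80.3, 183.1]
tcp_rot: [-3.14, -0.0, 1.338]
ft_force: [-0.0, 0.6, -3.1]
opening: 0.397
```

```bash
python3 - <<'E'
from m import *
np.set_printoptions(precision=3,suppress=True)
i=env.read_camera('scene'); crop(i,170,90,290,210,5,'c1.png')
i=env.read_camera('top'); crop(i,255,145,365,235,7,'c2.png')
s=env.state(); print(s['t'],s['eef_pos'],np.degrees(s['tcp_rot'][2]),s['opening'],s['ft_force'])
E
```

```text
20.95 [619.83  -79.649 183.713] 76.71865854099212 0.39456552869728956 [ 0.047 -0.272 -2.682]
```

View pics/c1.png

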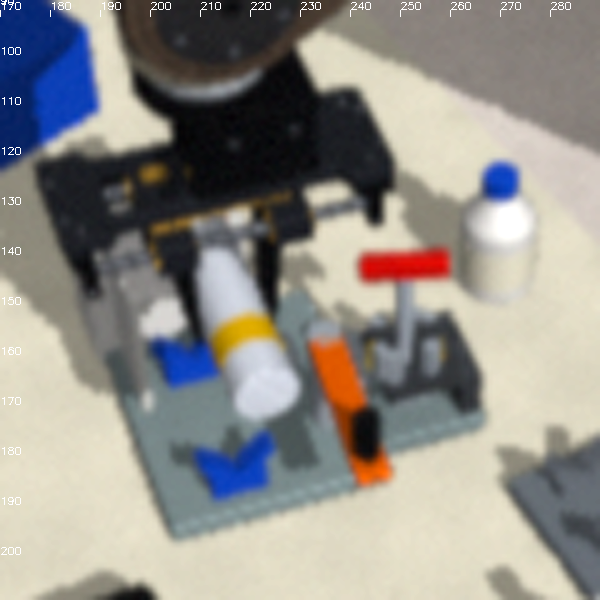

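View pics/c2.png

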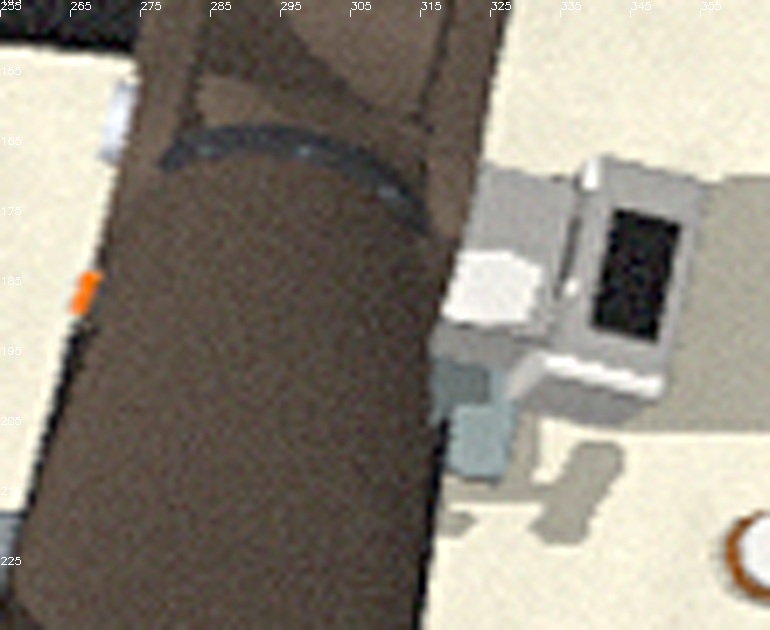

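>>> drive_tool([
  {"dx":1.8,"dy":-1.6,"dz":-20,"yaw":0},
  {"dx":0,"dy":0,"dz":-30,"yaw":0},
  {"dx":0,"dy":0,"dz":-30,"yaw":0},
  {"dx":0,"dy":0,"dz":-20,"yaw":0},
  {"dx":0,"dy":0,"dz":0,"yaw":0},
])

```text
t: 21.37
eef_pos: [620.0, -80.8, 80.4]
tcp_rot: [-3.135, -0.0, 1.339]
ft_force: [-0.5, 0.0, -2.6]
opening: 0.393
```

>>> drive_tool([
  {"dx":0,"dy":0,"dz":-12,"yaw":0},
  {"dx":0,"dy":0,"dz":-10,"yaw":0},
  {"dx":0,"dy":0,"dz":0,"yaw":0},
  {"dx":0,"dy":0,"dz":0,"yaw":0},
])

```text
t: 21.7
eef_pos: [622.6, -81.8, 62.4]
tcp_rot: [3.141, 0.0, 1.339]
ft_force: [-0.3, 0.2, -1.6]
opening: 0.391
```

```bash
python3 - <<'E'
from m import *
np.set_printoptions(precision=3,suppress=True)
i=env.read_camera('scene'); crop(i,170,90,290,210,5,'c3.png')
s=env.state(); print(s['t'],s['eef_pos'],np.degrees(s['tcp_rot'][2]),s['opening'],s['ft_force'])
E
```

```text
21.75 [622.888 -81.914  62.718] 76.70060854819536 0.3890218851558918 [-0.841 -0.358 -2.201]
```

View pics/c3.png

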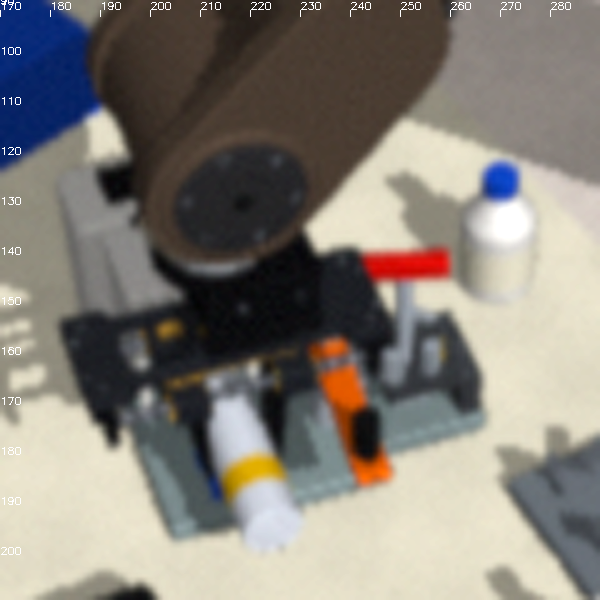

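>>> drive_tool([
  {"dx":-1.2,"dy":0.2,"dz":-4,"yaw":0},
  {"dx":0,"dy":0,"dz":-3,"yaw":0},
  {"dx":-2.3,"dy":-9.7,"dz":0,"yaw":0},
  {"dx":-3.5,"dy":-14.6,"dz":0,"yaw":0},
  {"dx":-3.5,"dy":-14.6,"dz":0,"yaw":0},
])

```text
t: 22.17
eef_pos: [611.8, -122.0, 55.1]
tcp_rot: [3.141, 0.0, 1.339]
ft_force: [0.2, -0.5, -2.1]
opening: 0.396
```

>>> drive_tool([
  {"dx":-2.3,"dy":-9.7,"dz":0,"yaw":0},
  {"dx":-1.2,"dy":-4.9,"dz":0,"yaw":0},
  {"dx":0,"dy":0,"dz":0,"yaw":0},
])

```text
t: 22.42
eef_pos: [608.2, -137.0, 55.1]
tcp_rot: [3.141, 0.0, 1.336]
ft_force: [-0.2, 0.3, -1.9]
opening: 0.392
```

```bash
python3 - <<'E'
from m import *
np.set_printoptions(precision=3,suppress=True)
i=env.read_camera('scene'); crop(i,170,90,290,210,5,'c4.png')
i=env.read_camera('top'); crop(i,255,145,365,235,7,'c5.png')
s=env.state(); print(s['t'],s['eef_pos'],np.degrees(s['tcp_rot'][2]),s['opening'],s['ft_force'])
E
```

```text
22.5167 [ 608.494 -135.525   55.   ] 76.64683391883923 0.3894045216310635 [-0.554  0.46  -2.202]
```

View pics/c4.png

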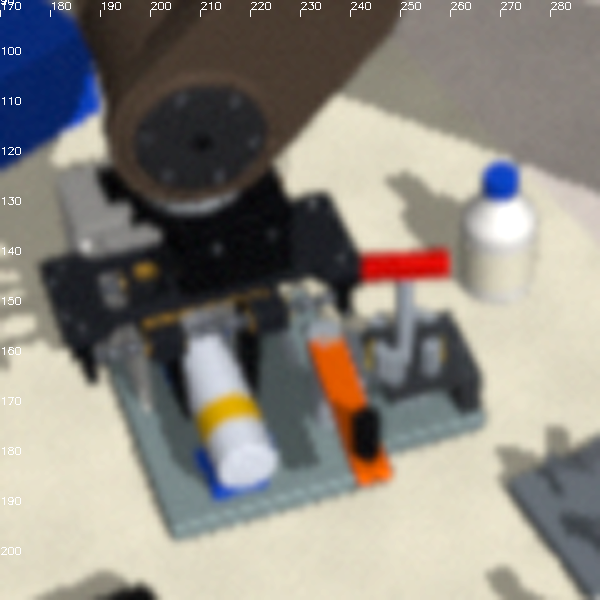

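View pics/c5.png

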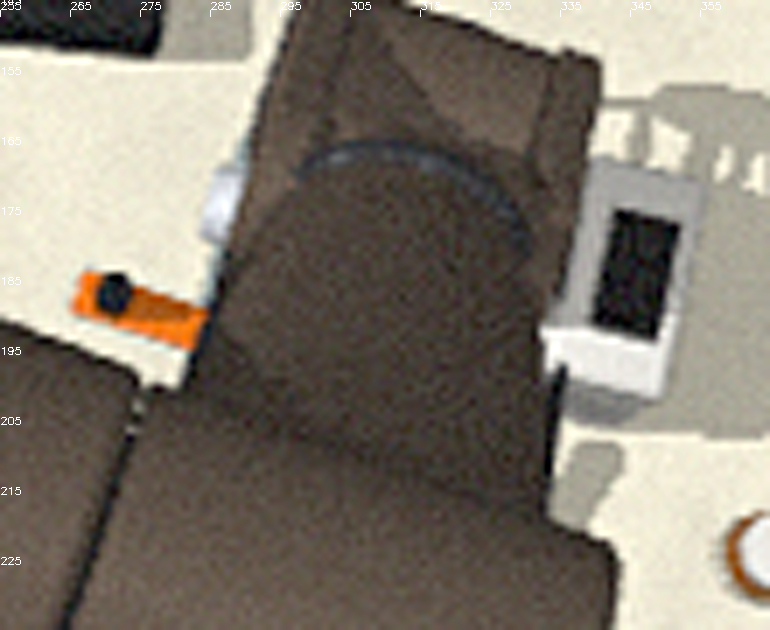

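```bash
python3 - <<'E'
from m import *
v=np.radians(-103.28); X=np.array([np.cos(v),np.sin(v)]);Y=np.array([-X[1],X[0]])
for c in [(213,168),(203,238),(207,203)]:
    p=onz('top',(c[0]/7+255-.5,c[1]/7+145-.5),66)[:2]-[609.7,-131.8]; print(p@X,p@Y)
E
```

```text
-67.10471627548245 16.18291228843733
-63.74621708455752 -19.256723906294983
-65.90150727270087 -1.6900597984800048
```

>>> drive_tool([
  {"dx":-0.9,"dy":-4,"dz":0,"yaw":0},
  {"dx":0,"dy":0,"dz":-2,"yaw":0},
  {"dx":0,"dy":0,"dz":-1,"yaw":0},
  {"dx":0,"dy":0,"dz":0,"yaw":0},
  {"dx":0,"dy":0,"dz":0,"yaw":0},
])

```text
t: 22.93
eef_pos: [607.8, -138.9, 51.9]
tcp_rot: [3.142, 0.0, 1.339]
ft_force: [1.2, 0.5, -2.3]
opening: 0.399
```

>>> drive_tool([
  {"dx":0,"dy":0,"dz":-1,"yaw":0},
  {"dx":0,"dy":0,"dz":0,"yaw":0},
])

```text
t: 23.1
eef_pos: [608.2, -139.1, 51.3]
tcp_rot: [3.14, 0.0, 1.339]
ft_force: [2.9, 1.1, 0.6]
opening: 0.391
```

>>> drive_tool([
  {"dx":0,"dy":0,"dz":-0.8,"yaw":0},
  {"dx":0,"dy":0,"dz":0,"yaw":0},
])

```text
t: 23.27
eef_pos: [608.4, -139.2, 51.0]
tcp_rot: [3.14, 0.0, 1.339]
ft_force: [1.6, 1.5, 5.2]
opening: 0.391
```

>>> drive_tool([
  {"dx":0,"dy":0,"dz":0,"yaw":0},
  {"dx":0,"dy":0,"dz":0,"yaw":0},
  {"dx":0,"dy":0,"dz":0,"yaw":0},
  {"dx":0,"dy":0,"dz":0,"yaw":0},
  {"dx":0,"dy":0,"dz":0,"yaw":0},
], grip=0.6)

```text
t: 23.68
eef_pos: [607.5, -139.2, 50.0]
tcp_rot: [-3.141, -0.0, 1.339]
ft_force: [-0.1, 0.1, 0.8]
opening: 0.594
```

>>> drive_tool([
  {"dx":0,"dy":0,"dz":20,"yaw":0},
  {"dx":0,"dy":0,"dz":35,"yaw":0},
  {"dx":0,"dy":0,"dz":35,"yaw":0},
  {"dx":0,"dy":0,"dz":35,"yaw":0},
  {"dx":0,"dy":0,"dz":15,"yaw":0},
])

```text
t: 24.1
eef_pos: [608.7, -139.5, 194.7]
tcp_rot: [3.136, 0.0, 1.339]
ft_force: [0.9, -0.6, 0.2]
opening: 0.6
```

>>> drive_tool([
  {"dx":0,"dy":40,"dz":0,"yaw":0},
  {"dx":0,"dy":40,"dz":0,"yaw":0},
  {"dx":0,"dy":40,"dz":0,"yaw":0},
  {"dx":0,"dy":40,"dz":0,"yaw":0},
  {"dx":0,"dy":40,"dz":0,"yaw":0},
])

```text
t: 24.52
eef_pos: [607.3, 62.5, 190.2]
tcp_rot: [3.142, 0.0, 1.338]
ft_force: [0.9, 0.2, 0.5]
opening: 0.599
```

```bash
python3 - <<'E'
from m import *
np.set_printoptions(precision=3,suppress=True)
i=env.read_camera('scene'); crop(i,170,90,290,210,5,'d1.png')
i=env.read_camera('top'); crop(i,255,145,365,235,7,'d2.png')
s=env.state(); print(s['t'],s['eef_pos'],np.degrees(s['tcp_rot'][2]),s['opening'],s['ft_force'])
E
```

```text
24.6167 [607.113  65.706 190.175] 76.96411210458255 0.596886615803626 [ 0.319 -0.497  0.027]
```

View pics/d1.png

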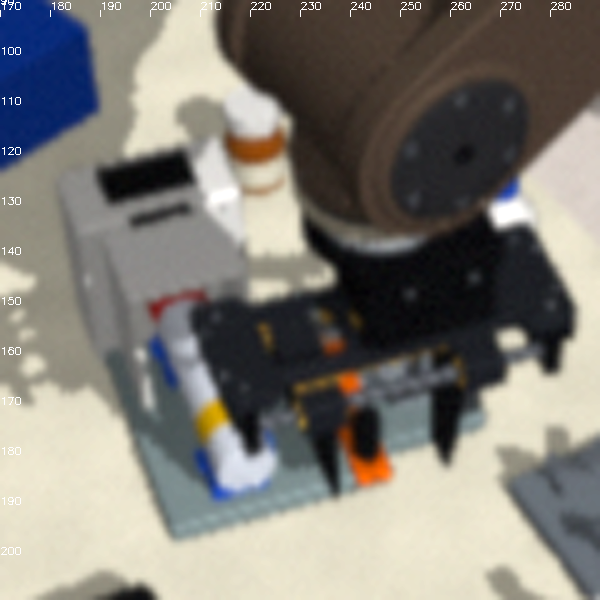

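View pics/d2.png

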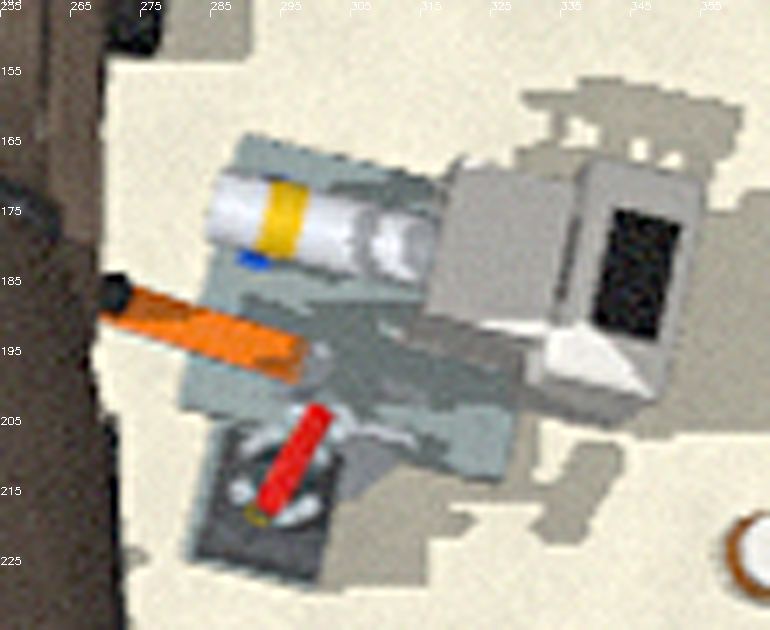

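```bash
python3 - <<'E'
from m import *
v=np.radians(-103.28); X=np.array([np.cos(v),np.sin(v)]);Y=np.array([-X[1],X[0]])
f=lambda c,z,s=7:(lambda p:(p,(p-[609.7,-131.8])@X,(p-[609.7,-131.8])@Y))(onz('top',(c[0]/s+255-.5,c[1]/s+145-.5),z)[:2])
for c in [(218,172),(207,241),(212,207),(430,246)]: print(f(c,62))
print('knob',f((113,293),128))
P=lambda x,y:np.array([609.7,-131.8])+x*X+y*Y
k0=np.array([566.9,-19.0])
piv=P(0,-72); print(piv,np.linalg.norm(k0-piv))
a0=np.arctan2(*(k0-piv)[::-1]); print(np.degrees(a0))
pr=piv+100*np.array([np.cos(a0),np.sin(a0)]);
for i,k in enumerate(np.linspace(0,1.53,16)):
    q=piv+100*np.array([np.cos(a0-k),np.sin(a0-k)]); print(i,q,q-pr); pr=q
E
```

```text
(array([639.7, -73. ]), np.float64(-64.10846242151243), np.float64(15.715881349875879))
(array([604.9, -67.6]), np.float64(-61.34806955171655), np.float64(-19.43495318833493))
(array([622. , -70.1]), np.float64(-62.90763288689475), np.float64(-2.1966274825602254))
(array([ 604.1, -178. ]), np.float64(46.292747611924895), np.float64(5.164853225276738))
knob (array([566.9, -18. ]), np.float64(-100.88778587986468), np.float64(-67.77127868430291))
[ 539.6 -115.3] 100.0503054709352
74.18039791193183
0 [566.9 -19. ] [0. 0.]
1 [576.5 -22.3] [ 9.7 -3.3]
2 [585.8 -26.6] [ 9.3 -4.2]
3 [594.6 -31.7] [ 8.8 -5.2]
4 [602.8 -37.8] [ 8.2 -6. ]
5 [610.4 -44.6] [ 7.6 -6.8]
6 [617.2 -52.2] [ 6.8 -7.6]
7 [623.2 -60.4] [ 6.  -8.2]
8 [628.4 -69.2] [ 5.2 -8.8]
9 [632.6 -78.5] [ 4.2 -9.3]
10 [635.9 -88.1] [ 3.3 -9.7]
11 [638.1 -98.1] [ 2.3 -9.9]
12 [ 639.4 -108.2] [  1.2 -10.1]
13 [ 639.6 -118.4] [  0.2 -10.2]
14 [ 638.7 -128.6] [ -0.8 -10.2]
15 [ 636.9 -138.6] [ -1.9 -10. ]
```

>>> drive_tool([
  {"dx":-16,"dy":-34,"dz":0,"yaw":0},
  {"dx":-16,"dy":-34,"dz":0,"yaw":0},
  {"dx":-8,"dy":-16,"dz":-20,"yaw":0},
  {"dx":0,"dy":0,"dz":-20,"yaw":0},
  {"dx":0,"dy":0,"dz":0,"yaw":0},
], grip=0.5)

```text
t: 25.03
eef_pos: [565.9, -24.5, 147.5]
tcp_rot: [-3.137, 0.0, 1.336]
ft_force: [-0.2, 0.7, -0.7]
opening: 0.502
```

>>> drive_tool([
  {"dx":0,"dy":0,"dz":0,"yaw":0},
  {"dx":0,"dy":0,"dz":0,"yaw":0},
])

```text
t: 25.2
eef_pos: [568.2, -23.2, 151.0]
tcp_rot: [3.141, -0.0, 1.339]
ft_force: [0.1, -0.0, 0.1]
opening: 0.498
```

```bash
python3 - <<'E'
from m import *
np.set_printoptions(precision=3,suppress=True)
i=env.read_camera('scene'); crop(i,180,110,300,210,6,'d3.png')
s=env.state(); print(s['t'],s['eef_pos'],np.degrees(s['tcp_rot'][2]),s['opening'],s['ft_force'])
E
```

```text
25.25 [568.334 -22.976 151.15 ] 76.7275041843673 0.5029441597804004 [ 0.276 -0.542  0.397]
```

View pics/d3.png

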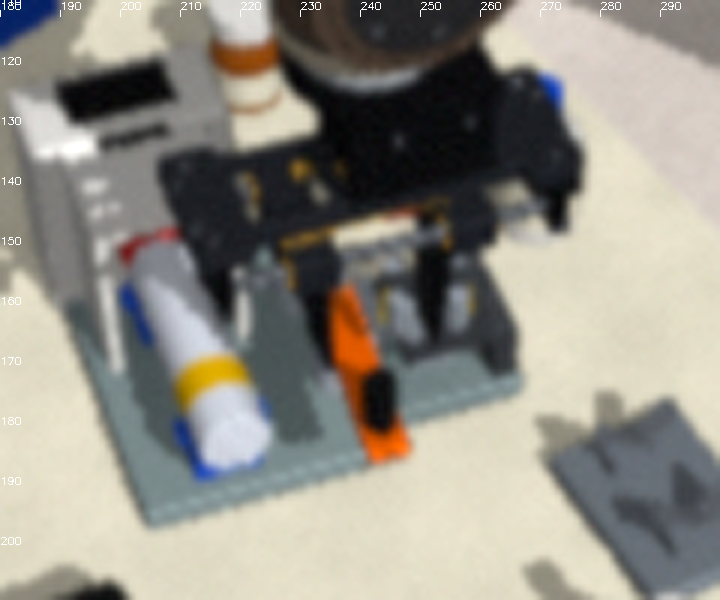

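>>> drive_tool([
  {"dx":-1.4,"dy":4.3,"dz":0,"yaw":-2.5},
  {"dx":0,"dy":0,"dz":-23,"yaw":0},
  {"dx":0,"dy":0,"dz":-20,"yaw":0},
  {"dx":0,"dy":0,"dz":-10,"yaw":0},
  {"dx":0,"dy":0,"dz":0,"yaw":0},
])

```text
t: 25.67
eef_pos: [565.8, -18.5, 96.0]
tcp_rot: [-3.139, 0.0, 1.296]
ft_force: [-0.2, 0.5, -0.5]
opening: 0.499
```

>>> drive_tool([
  {"dx":0,"dy":0,"dz":0,"yaw":0},
  {"dx":0,"dy":0,"dz":0,"yaw":0},
  {"dx":0,"dy":0,"dz":0,"yaw":0},
  {"dx":0,"dy":0,"dz":0,"yaw":0},
  {"dx":0,"dy":0,"dz":0,"yaw":0},
], grip=0.0)

```text
t: 26.08
eef_pos: [566.6, -18.9, 97.9]
tcp_rot: [3.14, -0.0, 1.295]
ft_force: [0.4, 0.6, -0.4]
opening: 0.204
```

>>> drive_tool([
  {"dx":0,"dy":0,"dz":0,"yaw":0},
  {"dx":0,"dy":0,"dz":0,"yaw":0},
])

```text
t: 26.25
eef_pos: [566.7, -18.9, 97.8]
tcp_rot: [3.14, -0.0, 1.295]
ft_force: [-0.1, 0.8, 4.9]
opening: 0.184
```

>>> drive_tool([
  {"dx":9.7,"dy":-3.3,"dz":0,"yaw":-5.8},
  {"dx":9.3,"dy":-4.2,"dz":0,"yaw":-5.8},
  {"dx":8.8,"dy":-5.2,"dz":0,"yaw":-5.8},
  {"dx":8.2,"dy":-6.0,"dz":0,"yaw":-5.8},
  {"dx":7.6,"dy":-6.8,"dz":0,"yaw":-5.8},
])

```text
t: 26.67
eef_pos: [610.5, -44.4, 97.7]
tcp_rot: [3.141, -0.001, 0.784]
ft_force: [-2.2, 0.3, 5.1]
opening: 0.185
```

>>> drive_tool([
  {"dx":6.8,"dy":-7.6,"dz":0,"yaw":-5.8},
  {"dx":6.0,"dy":-8.2,"dz":0,"yaw":-5.8},
  {"dx":5.2,"dy":-8.8,"dz":0,"yaw":-5.8},
  {"dx":4.2,"dy":-9.3,"dz":0,"yaw":-5.8},
  {"dx":3.3,"dy":-9.7,"dz":0,"yaw":-5.8},
])

```text
t: 27.08
eef_pos: [636.0, -88.1, 97.8]
tcp_rot: [3.142, -0.001, 0.278]
ft_force: [-0.7, 2.3, 6.2]
opening: 0.185
```

>>> drive_tool([
  {"dx":2.3,"dy":-9.9,"dz":0,"yaw":-5.8},
  {"dx":1.2,"dy":-10.1,"dz":0,"yaw":-5.8},
  {"dx":0.2,"dy":-10.2,"dz":0,"yaw":-5.8},
  {"dx":-0.8,"dy":-9,"dz":0,"yaw":-5.8},
  {"dx":0,"dy":0,"dz":0,"yaw":0},
])

```text
t: 27.5
eef_pos: [638.8, -128.6, 97.8]
tcp_rot: [3.141, -0.002, -0.13]
ft_force: [3.7, 0.5, 4.8]
opening: 0.184
```

>>> drive_tool([
  {"dx":-0.8,"dy":-5,"dz":0,"yaw":-2},
  {"dx":0,"dy":0,"dz":0,"yaw":0},
  {"dx":0,"dy":0,"dz":0,"yaw":0},
])

```text
t: 27.75
eef_pos: [638.2, -132.3, 97.8]
tcp_rot: [-3.142, -0.002, -0.157]
ft_force: [2.9, 1.9, 5.3]
opening: 0.184
```

>>> drive_tool([
  {"dx":-0.6,"dy":-3,"dz":0,"yaw":-2},
  {"dx":0,"dy":0,"dz":0,"yaw":0},
  {"dx":0,"dy":0,"dz":0,"yaw":0},
])

```text
t: 28.0
eef_pos: [637.6, -135.2, 97.8]
tcp_rot: [3.142, -0.002, -0.191]
ft_force: [3.4, 0.9, 6.0]
opening: 0.187
```

>>> drive_tool([
  {"dx":-0.5,"dy":-2,"dz":0,"yaw":0},
  {"dx":0,"dy":0,"dz":0,"yaw":0},
  {"dx":0,"dy":0,"dz":0,"yaw":0},
])

```text
t: 28.25
eef_pos: [637.3, -137.1, 97.8]
tcp_rot: [-3.142, -0.002, -0.191]
ft_force: [5.0, 1.1, 6.0]
opening: 0.186
```

>>> drive_tool([
  {"dx":-0.5,"dy":-2,"dz":0,"yaw":0},
  {"dx":0,"dy":0,"dz":0,"yaw":0},
  {"dx":0,"dy":0,"dz":0,"yaw":0},
])

```text
t: 28.5
eef_pos: [637.2, -137.5, 97.8]
tcp_rot: [-3.139, -0.003, -0.191]
ft_force: [9.0, 11.4, 6.0]
opening: 0.184
```

>>> drive_tool([
  {"dx":0,"dy":0,"dz":0,"yaw":0},
  {"dx":0,"dy":0,"dz":0,"yaw":0},
  {"dx":0,"dy":0,"dz":0,"yaw":0},
  {"dx":0,"dy":0,"dz":0,"yaw":0},
  {"dx":0,"dy":0,"dz":0,"yaw":0},
], grip=0.4)

```text
t: 28.92
eef_pos: [635.5, -139.3, 96.9]
tcp_rot: [3.141, 0.001, -0.192]
ft_force: [0.2, 0.6, 0.8]
opening: 0.396
```

>>> drive_tool([
  {"dx":0,"dy":0,"dz":20,"yaw":0},
  {"dx":0,"dy":0,"dz":35,"yaw":0},
  {"dx":0,"dy":0,"dz":35,"yaw":0},
  {"dx":0,"dy":0,"dz":10,"yaw":7},
  {"dx":0,"dy":0,"dz":0,"yaw":7},
])

```text
t: 29.33
eef_pos: [636.8, -139.7, 200.8]
tcp_rot: [3.139, -0.005, 0.058]
ft_force: [-0.1, -0.1, -0.8]
opening: 0.399
```

>>> drive_tool([
  {"dx":-15,"dy":3.4,"dz":0,"yaw":7},
  {"dx":-15,"dy":3.4,"dz":0,"yaw":7},
  {"dx":-15,"dy":3.4,"dz":0,"yaw":7},
  {"dx":-15,"dy":3.4,"dz":0,"yaw":7},
  {"dx":-15,"dy":3.4,"dz":0,"yaw":7},
], grip=0.5)

```text
t: 29.75
eef_pos: [559.9, -122.2, 197.0]
tcp_rot: [-3.141, 0.0, 0.669]
ft_force: [0.6, 0.6, 0.1]
opening: 0.499
```

>>> drive_tool([
  {"dx":-15,"dy":3.4,"dz":0,"yaw":7},
  {"dx":-15,"dy":3.4,"dz":0,"yaw":7},
  {"dx":-15,"dy":3.4,"dz":0,"yaw":7},
  {"dx":-15,"dy":3.4,"dz":0,"yaw":7},
  {"dx":-14,"dy":3.4,"dz":0,"yaw":7},
])

```text
t: 30.17
eef_pos: [485.8, -105.1, 197.1]
tcp_rot: [-3.141, 0.0, 1.28]
ft_force: [-0.1, -0.5, -0.4]
opening: 0.499
```

>>> drive_tool([
  {"dx":0,"dy":0,"dz":0,"yaw":7},
  {"dx":0,"dy":0,"dz":0,"yaw":7},
  {"dx":0,"dy":0,"dz":0,"yaw":7},
  {"dx":0,"dy":0,"dz":0,"yaw":7},
  {"dx":0,"dy":0,"dz":0,"yaw":7},
])

```text
t: 30.58
eef_pos: [486.7, -105.3, 197.2]
tcp_rot: [-3.141, -0.0, 1.891]
ft_force: [0.9, 0.2, -1.2]
opening: 0.5
```

>>> drive_tool([
  {"dx":0,"dy":0,"dz":0,"yaw":7},
  {"dx":0,"dy":0,"dz":0,"yaw":7},
  {"dx":0,"dy":0,"dz":0,"yaw":7},
  {"dx":0,"dy":0,"dz":0,"yaw":7},
  {"dx":0,"dy":0,"dz":0,"yaw":0},
])

```text
t: 31.0
eef_pos: [486.7, -105.3, 197.1]
tcp_rot: [-3.141, -0.0, 2.379]
ft_force: [-0.3, -0.4, -0.7]
opening: 0.499
```

```bash
python3 - <<'E'
from m import *
np.set_printoptions(precision=3,suppress=True)
i=env.read_camera('scene'); crop(i,180,80,300,200,5,'e1.png')
i=env.read_camera('top'); crop(i,255,145,365,235,7,'e2.png')
s=env.state(); print(s['t'],s['eef_pos'],np.degrees(s['tcp_rot'][2]),s['opening'],s['ft_force'],s['joints'])
E
```

```text
31.1 [ 486.741 -105.283  197.15 ] 135.7483233782284 0.49960339983802116 [-0.117  1.097 -0.21 ] [-0.346  0.333  1.885  0.     0.924 -1.144]
```

View pics/e1.png

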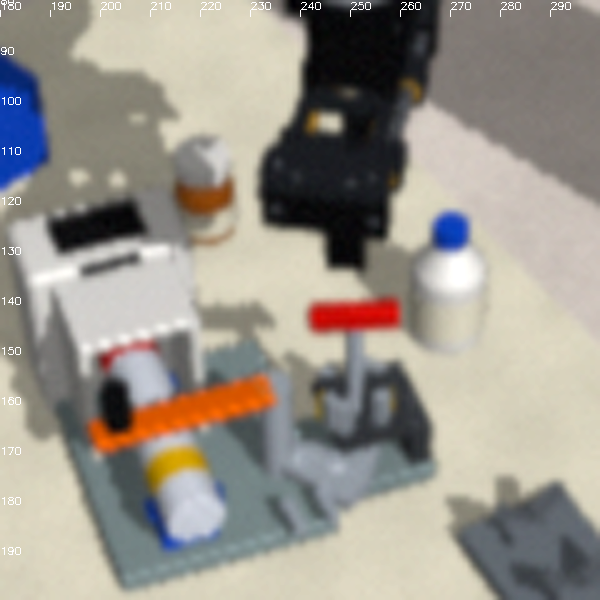

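View pics/e2.png

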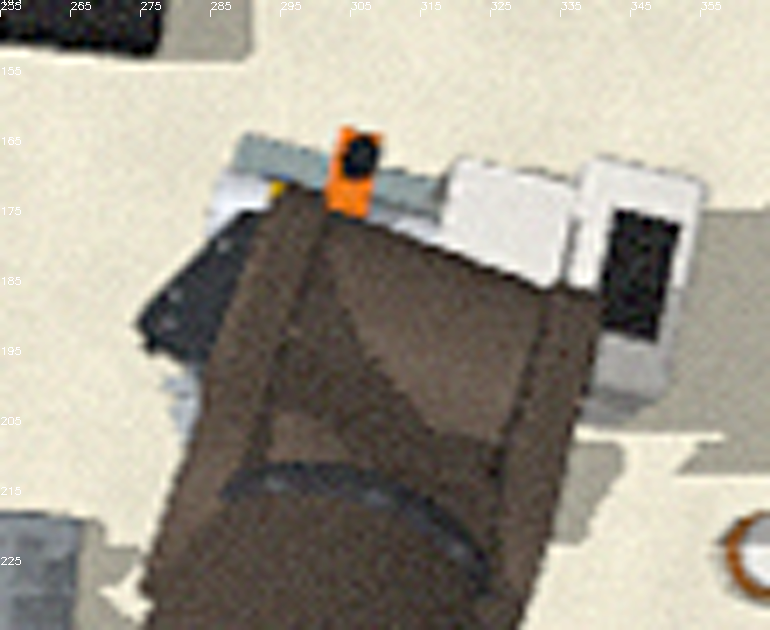

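```bash
python3 - <<'E'
from m import *
v=np.radians(-103.28); X=np.array([np.cos(v),np.sin(v)]);Y=np.array([-X[1],X[0]])
p=onz('top',(361/7+255-.5,157/7+145-.5),128)[:2]; print(p,np.degrees(np.arctan2(p[1]+115.3,p[0]-539.6)))
E
```

```text
[ 634.3 -135.7] -12.148298193351042
```

>>> drive_tool([
  {"dx":1.4,"dy":2.2,"dz":-10,"yaw":7},
  {"dx":0,"dy":0,"dz":-15,"yaw":7},
  {"dx":0,"dy":0,"dz":-20,"yaw":1.5},
  {"dx":0,"dy":0,"dz":0,"yaw":0},
  {"dx":0,"dy":0,"dz":0,"yaw":0},
])

```text
t: 31.52
eef_pos: [488.0, -102.9, 151.9]
tcp_rot: [-3.141, -0.002, 2.64]
ft_force: [0.1, -0.9, 0.2]
opening: 0.502
```

```bash
python3 - <<'E'
from m import *
np.set_printoptions(precision=3,suppress=True)
i=env.read_camera('scene'); crop(i,180,80,300,200,5,'e3.png')
s=env.state(); print(s['t'],s['eef_pos'],np.degrees(s['tcp_rot'][2]),s['opening'],s['ft_force'],s['joints'])
E
```

```text
31.5667 [ 488.42  -103.075  152.642] 151.29288278990026 0.4999767529279085 [ 0.537 -0.311  0.089] [-0.34   0.395  1.933  0.     0.813 -1.41 ]
```

View pics/e3.png

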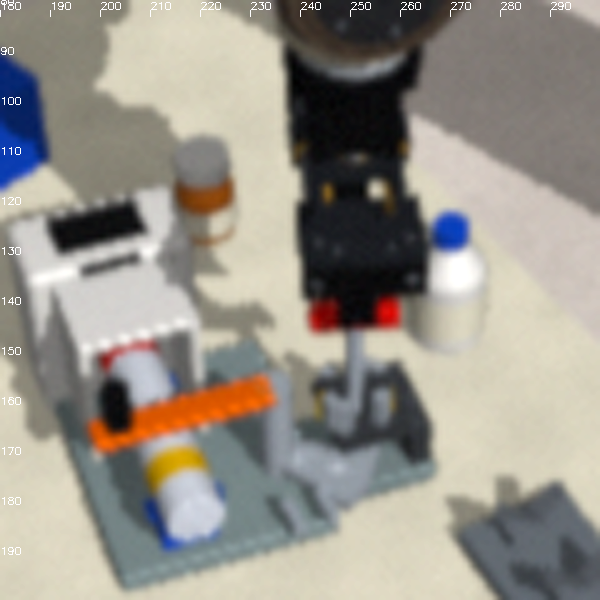

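>>> drive_tool([
  {"dx":0,"dy":0,"dz":-17,"yaw":0},
  {"dx":0,"dy":0,"dz":-15,"yaw":0},
  {"dx":0,"dy":0,"dz":-5,"yaw":0},
  {"dx":0,"dy":0,"dz":0,"yaw":0},
  {"dx":0,"dy":0,"dz":0,"yaw":0},
])

```text
t: 31.98
eef_pos: [488.7, -103.1, 116.0]
tcp_rot: [3.141, 0.001, 2.643]
ft_force: [0.2, -0.4, 0.4]
opening: 0.502
```

>>> drive_tool([
  {"dx":0,"dy":0,"dz":0,"yaw":0},
  {"dx":0,"dy":0,"dz":0,"yaw":0},
  {"dx":0,"dy":0,"dz":0,"yaw":0},
  {"dx":0,"dy":0,"dz":0,"yaw":0},
  {"dx":0,"dy":0,"dz":0,"yaw":0},
], grip=0.0)

```text
t: 32.4
eef_pos: [488.4, -103.0, 115.4]
tcp_rot: [3.141, 0.0, 2.644]
ft_force: [0.5, -0.8, -0.2]
opening: 0.206
```

>>> drive_tool([
  {"dx":0,"dy":0,"dz":0,"yaw":0},
  {"dx":0,"dy":0,"dz":0,"yaw":0},
  {"dx":0,"dy":0,"dz":0,"yaw":0},
])

```text
t: 32.65
eef_pos: [488.4, -103.0, 115.3]
tcp_rot: [3.141, 0.0, 2.644]
ft_force: [0.4, 1.0, 2.5]
opening: 0.144
```

>>> drive_tool([
  {"dx":0,"dy":0,"dz":5,"yaw":0},
  {"dx":0,"dy":0,"dz":4,"yaw":0},
  {"dx":0,"dy":0,"dz":0,"yaw":0},
  {"dx":0,"dy":0,"dz":0,"yaw":0},
])

```text
t: 32.98
eef_pos: [488.2, -103.0, 124.0]
tcp_rot: [3.142, -0.0, 2.644]
ft_force: [3.0, 0.3, -10.4]
opening: 0.147
```

>>> drive_tool([
  {"dx":0,"dy":0,"dz":0,"yaw":-6.5},
  {"dx":0,"dy":0,"dz":0,"yaw":-6.5},
  {"dx":0,"dy":0,"dz":0,"yaw":-6.5},
  {"dx":0,"dy":0,"dz":0,"yaw":-6.5},
  {"dx":0,"dy":0,"dz":0,"yaw":-6.5},
])

```text
t: 33.4
eef_pos: [488.2, -103.0, 123.9]
tcp_rot: [-3.141, -0.0, 2.071]
ft_force: [3.8, -1.1, -10.3]
opening: 0.145
```

>>> drive_tool([
  {"dx":0,"dy":0,"dz":0,"yaw":-6.5},
  {"dx":0,"dy":0,"dz":0,"yaw":-6.5},
  {"dx":0,"dy":0,"dz":0,"yaw":-6.5},
  {"dx":0,"dy":0,"dz":0,"yaw":-6.5},
  {"dx":0,"dy":0,"dz":0,"yaw":-6.5},
])

```text
t: 33.82
eef_pos: [488.2, -103.0, 123.9]
tcp_rot: [-3.141, -0.0, 1.504]
ft_force: [2.1, -0.0, -10.9]
opening: 0.149
```

>>> drive_tool([
  {"dx":0,"dy":0,"dz":0,"yaw":-5.5},
  {"dx":0,"dy":0,"dz":0,"yaw":-4.2},
  {"dx":0,"dy":0,"dz":0,"yaw":0},
  {"dx":0,"dy":0,"dz":0,"yaw":0},
])

```text
t: 34.15
eef_pos: [488.3, -103.0, 124.0]
tcp_rot: [-3.141, 0.0, 1.343]
ft_force: [3.3, -1.0, -11.2]
opening: 0.146
```

>>> drive_tool([
  {"dx":0,"dy":0,"dz":-6,"yaw":0},
  {"dx":0,"dy":0,"dz":-6,"yaw":0},
  {"dx":0,"dy":0,"dz":-5,"yaw":0},
  {"dx":0,"dy":0,"dz":0,"yaw":0},
  {"dx":0,"dy":0,"dz":0,"yaw":0},
])

```text
t: 34.57
eef_pos: [488.3, -103.0, 106.8]
tcp_rot: [-3.141, -0.0, 1.341]
ft_force: [2.8, -0.9, -8.0]
opening: 0.144
```

Lowered 17 mm with the spring still pulling down (8 N), so it is passing freely. I'll go the rest of the way.

>>> drive_tool([
  {"dx":0,"dy":0,"dz":-4,"yaw":0},
  {"dx":0,"dy":0,"dz":-3,"yaw":0},
  {"dx":0,"dy":0,"dz":-1,"yaw":0},
  {"dx":0,"dy":0,"dz":0,"yaw":0},
  {"dx":0,"dy":0,"dz":0,"yaw":0},
])

```text
t: 34.98
eef_pos: [488.3, -103.0, 99.2]
tcp_rot: [3.141, 0.0, 1.341]
ft_force: [1.8, -0.9, -7.2]
opening: 0.15
```

>>> drive_tool([
  {"dx":0,"dy":0,"dz":0,"yaw":0},
  {"dx":0,"dy":0,"dz":0,"yaw":0},
  {"dx":0,"dy":0,"dz":0,"yaw":0},
  {"dx":0,"dy":0,"dz":0,"yaw":0},
  {"dx":0,"dy":0,"dz":0,"yaw":0},
], grip=0.4)

```text
t: 35.4
eef_pos: [488.3, -103.0, 99.4]
tcp_rot: [3.141, 0.0, 1.34]
ft_force: [-0.1, 0.3, 0.0]
opening: 0.391
```

>>> drive_tool([
  {"dx":0,"dy":0,"dz":20,"yaw":0},
  {"dx":0,"dy":0,"dz":30,"yaw":0},
  {"dx":0,"dy":0,"dz":35,"yaw":0},
  {"dx":0,"dy":0,"dz":20,"yaw":0},
  {"dx":0,"dy":35,"dz":0,"yaw":0},
])

```text
t: 35.82
eef_pos: [490.4, -71.3, 208.3]
tcp_rot: [3.134, 0.001, 1.337]
ft_force: [0.4, 0.3, -0.8]
opening: 0.399
```

>>> drive_tool([
  {"dx":0,"dy":40,"dz":0,"yaw":0},
  {"dx":0,"dy":40,"dz":0,"yaw":0},
  {"dx":0,"dy":40,"dz":0,"yaw":0},
  {"dx":0,"dy":40,"dz":0,"yaw":0},
  {"dx":0,"dy":40,"dz":0,"yaw":0},
])

```text
t: 36.23
eef_pos: [487.8, 133.9, 204.4]
tcp_rot: [3.141, -0.0, 1.34]
ft_force: [1.4, -0.0, 0.4]
opening: 0.402
```

>>> drive_tool([
  {"dx":0,"dy":30,"dz":0,"yaw":0},
  {"dx":0,"dy":0,"dz":0,"yaw":0},
  {"dx":0,"dy":0,"dz":0,"yaw":0},
])

```text
t: 36.48
eef_pos: [487.9, 163.3, 204.1]
tcp_rot: [-3.142, 0.0, 1.343]
ft_force: [0.1, -0.1, -0.7]
opening: 0.399
```

```bash
python3 - <<'E'
from m import *
np.set_printoptions(precision=3,suppress=True)
i=env.read_camera('scene'); crop(i,180,80,300,200,5,'f1.png')
i=env.read_camera('top'); crop(i,255,145,365,235,7,'f2.png')
pic('top','f3.png');pic('scene','f4.png')
s=env.state(); print(s['t'],s['eef_pos'],np.degrees(s['tcp_rot'][2]),s['opening'],s['ft_force'],s['joints'])
E
```

```text
36.6833 [488.331 160.993 204.205] 76.72140338407395 0.39974899202814823 [0.423 0.01  0.057] [ 0.19   0.347  1.84  -0.     0.955  0.422]
```

View pics/f1.png

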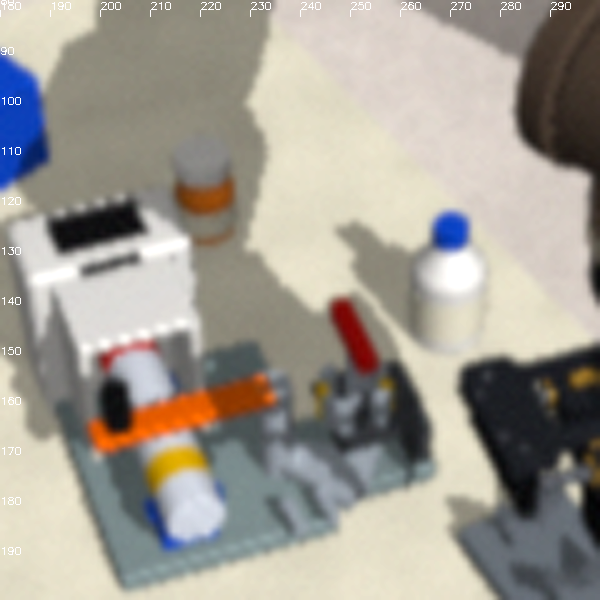

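View pics/f2.png

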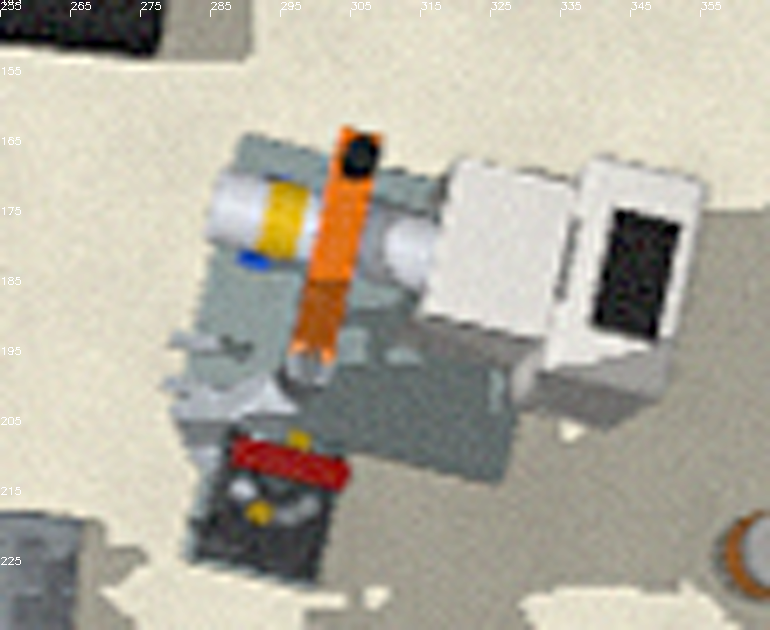

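View pics/f4.png

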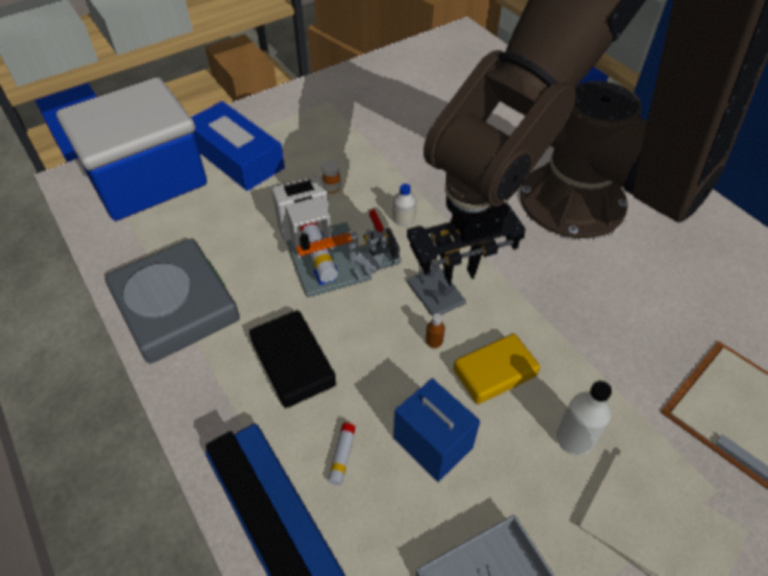

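```bash
python3 -c "
from cell import env
print(env.job_done())"
```

```text
the job is handed in; nothing more can be done
None
```

The job is done and handed in at about 36.7 s of the 72 s allowed. `job_done` reports no verdict, so what follows rests on my own checks.

- **Pin out:** I lifted the pin about 26 mm, turned it 1.30 rad into its rest notch and let go. The pictures showed it staying up with the strap still parked.
- **Canister:** I drew it straight out of the locker, laid it on the grey rest and let go. I regripped it 90 mm from the cap end and slid it into the V supports under the hood.
- **Strap and pin:** I swung the strap until it met its stop with about 11 N of resistance, while the pin was still out. Then I turned the pin back and lowered it fully before opening the fingers.

**Last checks:**
- **Canister position:** it lies in both V supports with its cap about 97 mm along fixture x, roughly 8 mm from the hood's back wall. The sideways reading of about −2 mm is within the camera error of about 2 mm.
- **Strap:** the camera puts it about 1.51 rad from the parked position, against 1.5 at the stop.
- **Pin:** the red handle is back within half a pixel of its starting place in both views, and the gripper let go of it at its starting height.
- **Surroundings:** in the scene picture all bystanders look unmoved and upright. The arm stands clear, with force readings near zero.

No check failed. The scene camera's calibration is 1–2 pixels off against the model, so I relied mainly on the top camera.

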